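# File the seal kits on end and close the bookend

### The arm

A 7-joint arm with a two-finger parallel gripper is mounted at the origin on the work surface. World frame = base frame: x ahead of the robot, y to its left, z up, the work surface at z = 0. Lengths are in m, angles in rad, forces in N, time in s.
With the tool pointing down it reaches from about 0.4 to 0.9 m from the base axis. Payload 5.5 kg.
Tool frame: the origin (TCP) lies at the centre of the arm's flange, where the gripper is bolted on; the fingertips stand 178 mm ahead of it and the grasp point (between the pads) lies 159 mm ahead of it; z points along the fingers, y is the line along which they close (so a half turn about z gives the same grasp; the last joint's range is limited). The gripper opens to 92 mm and grips with 3 to 60 N. Pads are 19 mm wide; open, the fingers measure 130 mm over their backs; the gripper's body (75 mm by 190 mm) begins 47 mm behind the grasp point.
Start: joints at [1.412, 0.501, -0.427, 1.55, 0.221, 1.138, -0.21], TCP at [0.266, -0.593, 0.405] pointing down, gripper open.
Joint ranges: [-2.88, 2.88], [-0.31, 2.03], [-1.54, 1.56], [0.2, 2.42], [-1.41, 4.55], [0.19, 2.02], [-2.57, 2.57]. Speed limits (rad/s): [2.57, 2.57, 3.14, 3.14, 3.14, 3.14, 3.14].

### API

Orientations are given as [roll, pitch, yaw] about the fixed x, y, z axes, in that order (R = Rz(yaw) Ry(pitch) Rx(roll)).
In Python, from station import monitor, imaging, job gives the robot as it stands.
- The arm moves only by the shell command python3 -m creep 'ROWS'. ROWS is JSON, a list that holds one entry, the list of rows, each a list of 5 numbers: the opening, from -1 (shut) to 1 (fully open), then the shift along the tool's x, y, z in cm, then the turn about the tool's z in rad. In form: [[[jaw, dx, dy, dz, spin], ...]]. A call has 1 to 12 rows; each row is the pose to reach, as a shift and turn from the pose commanded when the call began, along the tool's axes at that moment; what a row does not reach only later rows make up. A row lasts 1/10 s, in which the tool goes at most 50 mm and 8.59 degrees, less where a joint would pass 70% of its speed; a pose out of reach is approached as far as the arm can. A call with a gripper value outside its range is refused whole. The fingers move at their own pace and stop on an object; the grip force is fixed at half the most. Time passes only in rows, so rows that repeat a pose let the fingers close. It gives the time, the measured TCP pose, the force, the opening and the grip force at its end, in the units of the state.
- monitor.state(): the state, without advancing time (a new reading comes with each control period).
- imaging.snapshot(name): name is "scene" or "top"; returns a dict with "pixels" (480x640x3 uint8, red, green, blue), "fx", "fy", "cx", "cy" (pixels), "world_from_camera" (4x4, takes a point from camera to world coordinates). Camera axes: x right, y down, z forward; pixel columns grow to the right and rows downward; lengths in m; the calibration is good to about 2 mm. A picture is of the moment at which its call begins. There is no depth.
- job.finish_job(): hands the job in; it is judged then, once.
The state is a dict: "time_s": time; "joint_positions": joint angles; "joint_vel": joint speeds; "tau": joint torques, N m; "tcp_pos": TCP position; "eef_rot": TCP orientation; "wrist_force": force on the tool from outside, world axes, zero at the start; "wrist_torque": the same for the moment, N m; "gripper_width": finger opening in m; "grip_force": force on a finger pad.
Only numpy, scipy, OpenCV 4.12 (cv2) and the standard library are available. Lean on these libraries where they do the work, as an engineer would, in place of code of your own. Each camera call takes 0.05 s, during which the arm holds its last target. There are 200 camera calls.

### The job

Slide the rack's bookend all the way back to make room, then stand every seal-kit carton lying on the bench upright on its short thin end on the rack floor, one behind another like books on a shelf: broad faces towards the end wall and the bookend, in the middle of the floor's width, as near the end wall as they will go with small gaps. Then push the bookend towards them until its spring detent clicks home, leaving all cartons standing upright and let go. The cartons crush easily, so handle them lightly (no more than about 20 N of grip), and leave everything else on the bench where it is.

Things in the scene. Friction and masses are not known exactly. Their poses are not given: they have to be found in the camera images.
- kit1: closed seal-kit carton: plain brown cardboard box with a white paper patch on one broad face, 110 x 60 x 26 mm, 0.13 to 0.25 kg, lying flat on the bench at the start (it may be absent). Origin at the box's centre; x along the 110 mm length, y along the 60 mm width, z along the 26 mm thickness.
- kit2: closed seal-kit carton: plain brown cardboard box with a white paper patch on one broad face, 110 x 60 x 26 mm, 0.13 to 0.25 kg, lying flat on the bench at the start (it may be absent). Origin at the box's centre; x along the 110 mm length, y along the 60 mm width, z along the 26 mm thickness.
- kit3: closed seal-kit carton: plain brown cardboard box with a white paper patch on one broad face, 110 x 60 x 26 mm, 0.13 to 0.25 kg, lying flat on the bench at the start (it may be absent). Origin at the box's centre; x along the 110 mm length, y along the 60 mm width, z along the 26 mm thickness.
- kit4: closed seal-kit carton: plain brown cardboard box with a white paper patch on one broad face, 110 x 60 x 26 mm, 0.13 to 0.25 kg, lying flat on the bench at the start (it may be absent). Origin at the box's centre; x along the 110 mm length, y along the 60 mm width, z along the 26 mm thickness.
- rack: low steel rack fixed to the bench. Origin at the bench surface, x across its width, y along its length towards the fixed end wall, z up. Floor 8 mm above the bench, 150 mm wide (x = -75 to +75 mm), from y = -170 to +150 mm, with no side walls.
- end_wall (a point): foot of the fixed end wall: middle of its inner face, at floor level, rack y = +138 mm; axes as the rack's. The wall is 110 mm wide and its top 103 mm above the bench.
- detent (a point): spring-loaded roller of the detent beside the rack floor's -x edge, top 24 mm above the bench, rack x = -77 to -99 mm; axes as the rack's.
- bookend (a joint): slide of the bookend along rack y (m): 0 all the way back, 0.095 at its forward stop, in the detent. Its face towards the end wall is at rack y = -119 mm + this value (closed bay 162 mm long). Friction 1 N; the detent is met at 0.083, takes about 5 N in all to pass, snaps forward from 0.092 to the stop and holds. Starts partway and stays where left.
- bookend_grip (a point): point on the bookend's black grip tab, 90 mm above the bench, moving with it (rack x = 0, rack y = -125 mm + joint value); axes as the rack's. Tab 30 mm along x, 14 mm along y, from 45 to 105 mm above the bench. Below it the steel plate, 80 mm wide, 12 mm thick; a crossbar 31 to 37 mm above the bench reaches to rack x = -99 mm.
- race: bystander, to be left alone: steel bearing ring, 64 mm across, 22 mm high, lying flat
- wrench: bystander, to be left alone: wrench 170 mm long, lying flat
- hammer: bystander, to be left alone: hammer lying flat
- spray: bystander, to be left alone: spray can 66 mm across, 190 mm tall, standing
- grease: bystander, to be left alone: jar 72 mm across, 80 mm tall
- ram: bystander, to be left alone: dark steel hydraulic ram, 64 mm across, 135 mm tall, standing
- mug: bystander, to be left alone: white mug 80 mm across, 95 mm tall
Not all that is in view belongs to the job. What is shaped like the kit3 but red or turquoise is not meant.

How it is judged:
On the way, in this order (a step that is already met when the one before it is completed fails the run):
1. the bookend is slid all the way back (within 8 mm) (value of joint bookend below 0.008 m), for 0.2 s.
2. every carton stands upright on its short end in the rack, let go (angle between the x axis of each of kit1, kit2, kit3, kit4 and the z axis of rack, either way round below 0.12 rad and angle between the y axis of each of kit1, kit2, kit3, kit4 and the x axis of rack, either way round below 0.3 rad and z of kit1 in the frame of rack between 0.058 and 0.068 m and x of kit1 in the frame of rack between -0.03 and 0.03 m and y of kit1 in the frame of rack between -0.04 and 0.13 m and linear speed of each of kit1, kit2, kit3, kit4 below 0.03 m/s and z of kit2 in the frame of rack between 0.058 and 0.068 m and x of kit2 in the frame of rack between -0.03 and 0.03 m and y of kit2 in the frame of rack between -0.04 and 0.13 m and z of kit3 in the frame of rack between 0.058 and 0.068 m and x of kit3 in the frame of rack between -0.03 and 0.03 m and y of kit3 in the frame of rack between -0.04 and 0.13 m and z of kit4 in the frame of rack between 0.058 and 0.068 m and x of kit4 in the frame of rack between -0.03 and 0.03 m and y of kit4 in the frame of rack between -0.04 and 0.13 m and contact force between the fingers and kit1 below 0.2 N and contact force between the fingers and kit2 below 0.2 N and contact force between the fingers and kit3 below 0.2 N and contact force between the fingers and kit4 below 0.2 N), for 0.3 s.
3. the bookend is pushed forward into its detent (value of joint bookend above 0.0925 m), for 0.2 s.
At the end, for the whole second after the job is handed in: Every carton present stands on a short end on the rack floor, within 0.12 rad of upright, its width along rack x within 0.3 rad, centre within 30 mm of the rack's centre line and between the end wall and the bookend, at rest and released; the bookend is within 2.5 mm of its stop, in the detent (all of step 2 and value of joint bookend above 0.0925 m); the robot touches nothing.
It fails at once if a carton squeezed or pressed by the fingers with more than 50 N in all (contact force between the fingers and kit1 above 50 N or contact force between the fingers and kit2 above 50 N or contact force between the fingers and kit3 above 50 N or contact force between the fingers and kit4 above 50 N).
It fails at once if a bystander knocked aside (more than 50 mm) (distance of any of race, wrench, hammer, spray, grease, ram, mug from where it was at the start of the episode above 0.05 m).
Of kit1, kit2, kit3, kit4 only 3 to 4 are there at a start; the rules pass over those that are not, and their reading is None.
At some moment in a run one of kit1, kit2, kit3, kit4 may be knocked a few centimetres aside while the robot is not near it.
Once in a run the grip may slacken for a moment while it holds something.
It also fails if it takes over 210 s, if anything falls off the work surface, if the arm or the gripper's body presses on something with over 40 N, if the wrist force passes 120 N, or if a joint passes its speed limit or range.

## Working session

There is one attempt and no reset: what is moved stays moved. The work goes in short steps, Python scripts to look and compute and a shell command to move; the robot and the scene stay as the last step left them, time stands still between calls to the robot, and variables do not carry over. Pictures are saved under pics/ and viewed, at most 14 in all, crops included, and the job is handed in when it is done.

```bash
ls; mkdir -p pics; python3 - <<'E'
from station import monitor, imaging
import cv2, numpy as np
s=monitor.state(); print({k:np.round(v,3).tolist() for k,v in s.items()})
for n in("scene","top"):
    d=imaging.snapshot(n); cv2.imwrite(f"pics/{n}0.png",d["pixels"][:,:,::-1]); print(n,d["fx"],d["fy"],d["cx"],d["cy"],np.round(d["world_from_camera"],3).tolist())
E
```

```text
pics
{'time_s': 0.0, 'joint_positions': [1.412, 0.502, -0.427, 1.551, 0.221, 1.138, -0.21], 'joint_vel': [-0.001, 0.001, 0.0, -0.002, -0.0, 0.001, 0.001], 'tau': [0.001, -56.66, -5.816, -27.912, -0.069, 0.031, 0.0], 'tcp_pos': [0.266, -0.593, 0.404], 'eef_rot': [-3.14, -0.0, 0.422], 'wrist_force': [-0.046, 0.49, 0.543], 'wrist_torque': [-0.01, 0.009, -0.007], 'grip_force': 0.0, 'gripper_width': 0.092}
scene 474.4419078144149 474.4419078144149 314.0208133714961 241.97429161959562 [[0.714, 0.494, -0.496, 1.065], [0.7, -0.503, 0.507, -0.672], [0.001, -0.709, -0.705, 0.877], [0.0, 0.0, 0.0, 1.0]]
top 577.6823852411085 577.6823852411085 317.581892790273 241.96438356064888 [[-0.028, -0.98, 0.197, 0.236], [-0.999, 0.03, 0.01, -0.136], [-0.015, -0.197, -0.98, 1.423], [0.0, 0.0, 0.0, 1.0]]
```

View pics/scene0.png

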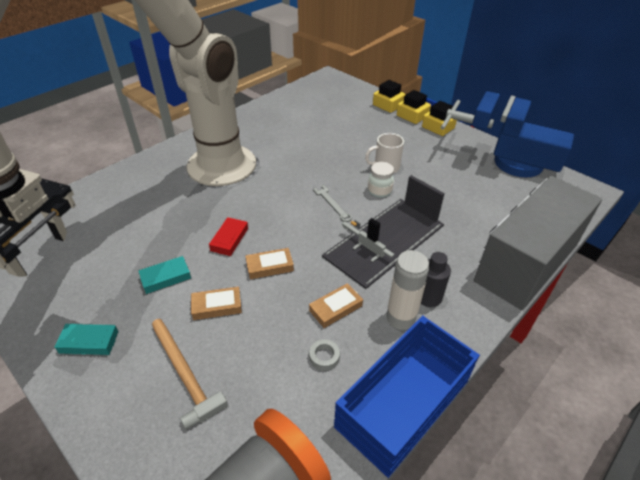

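View pics/top0.png

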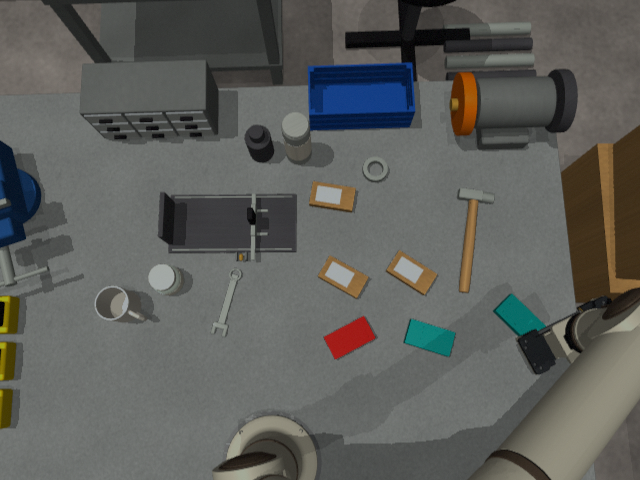

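The top view shows three brown cartons with white patches near (333,196), (343,277) and (411,272). The rack spans x 160–297, y 193–253, with the end wall at left (165,222) and the bookend at about 253. No fourth carton is visible in either view.

```bash
cat > h.py <<'E'
from station import monitor, imaging
import cv2, numpy as np
def snap(n):
    d=imaging.snapshot(n); d["img"]=np.ascontiguousarray(d["pixels"][:,:,::-1]); return d
def ray(d,u,v):
    T=np.array(d["world_from_camera"]); r=T[:3,:3]@np.array([(u-d["cx"])/d["fx"],(v-d["cy"])/d["fy"],1]); return T[:3,3],r
def plane(d,u,v,z):
    o,r=ray(d,u,v); return o+r*(z-o[2])/r[2]
def proj(d,p):
    T=np.linalg.inv(np.array(d["world_from_camera"])); q=T[:3,:3]@np.array(p)+T[:3,3]
    return d["fx"]*q[0]/q[2]+d["cx"],d["fy"]*q[1]/q[2]+d["cy"]
def tri(d1,p1,d2,p2):
    o1,r1=ray(d1,*p1); o2,r2=ray(d2,*p2)
    s=np.linalg.lstsq(np.c_[r1,-r2],o2-o1,rcond=None)[0]; a=o1+r1*s[0]; b=o2+r2*s[1]
    return (a+b)/2,np.linalg.norm(a-b)
def patches(d,desk=True):
    """white patches ringed by brown: centre px"""
    hsv=cv2.cvtColor(d["img"],cv2.COLOR_BGR2HSV)
    m=cv2.inRange(hsv,(8,110,90),(20,255,255)); out=[]
    cs,h=cv2.findContours(m,cv2.RETR_CCOMP,cv2.CHAIN_APPROX_NONE)
    for i,c in enumerate(cs):
        if h[0][i][3]>=0 and 60<cv2.contourArea(c)<900:
            mo=cv2.moments(c); out.append((mo["m10"]/mo["m00"],mo["m01"]/mo["m00"],cv2.minAreaRect(cs[h[0][i][3]]),cv2.minAreaRect(c)))
    return out
def cartons():
    t,s=snap("top"),snap("scene"); P=patches(t); S=patches(s); res=[]
    for p in P:
        best=min(((tri(t,p[:2],s,q[:2])) for q in S),key=lambda x:x[1],default=(np.full(3,np.nan),9))
        # direction from patch long axis, on z=.026 plane
        w=np.array([plane(t,*c,.026)[:2] for c in cv2.boxPoints(p[3])]); e1,e2=w[1]-w[0],w[2]-w[1]
        e=e1 if np.linalg.norm(e1)>np.linalg.norm(e2) else e2
        b=np.array([plane(t,*c,.026)[:2] for c in cv2.boxPoints(p[2])]); f1,f2=b[1]-b[0],b[2]-b[1]
        f=f1 if np.linalg.norm(f1)>np.linalg.norm(f2) else f2
        print("px",np.round(p[:2],0),"patch@.026",plane(t,*p[:2],.026)[:2].round(4),"tri",best[0].round(4),"err",round(best[1],4),
          "angPatch",round(np.degrees(np.arctan2(e[1],e[0]))%180,1),"angBox",round(np.degrees(np.arctan2(f[1],f[0]))%180,1),"boxc",b.mean(0).round(4),"size",np.linalg.norm(f1).round(3),np.linalg.norm(f2).round(3))
    return t,s
E
python3 - <<'E'
from h import *
t,s=cartons()
a=cv2.resize(t["img"][180:270,150:310],None,fx=5,fy=5,interpolation=cv2.INTER_CUBIC); cv2.imwrite("pics/rt.png",a)
a=cv2.resize(s["img"][170:290,310:450],None,fx=5,fy=5,interpolation=cv2.INTER_CUBIC); cv2.imwrite("pics/rs.png",a)
E
```

```text
px [339. 274.] patch@.026 [ 0.4359 -0.1734] tri [ 0.512  -0.1225 -0.1201] err 0.155 angPatch 58.5 angBox 58.8 boxc [ 0.4298 -0.181 ] size 0.06 0.109
px [408. 269.] patch@.026 [ 0.4421 -0.3412] tri [ 0.5427 -0.2513  0.041 ] err 0.2702 angPatch 54.9 angBox 54.8 boxc [ 0.4356 -0.3487] size 0.06 0.109
px [328. 195.] patch@.026 [ 0.6377 -0.1522] tri [ 0.6371 -0.1526  0.0266] err 0.0012 angPatch 78.3 angBox 78.8 boxc [ 0.6346 -0.1617] size 0.059 0.109
```

View pics/rt.png

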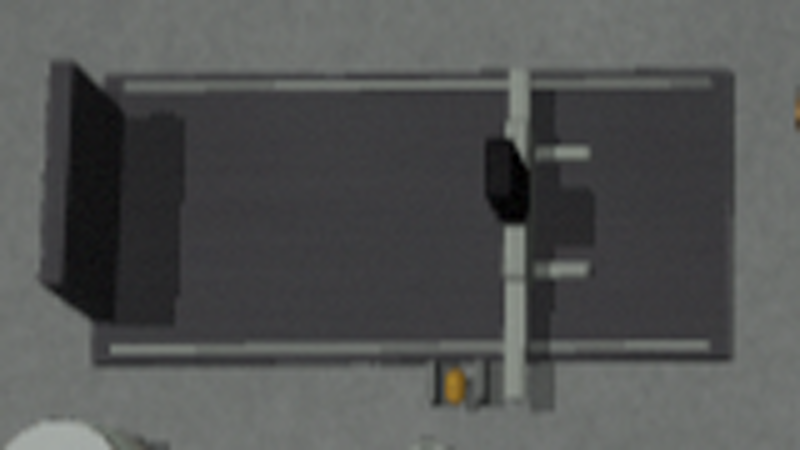

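View pics/rs.png

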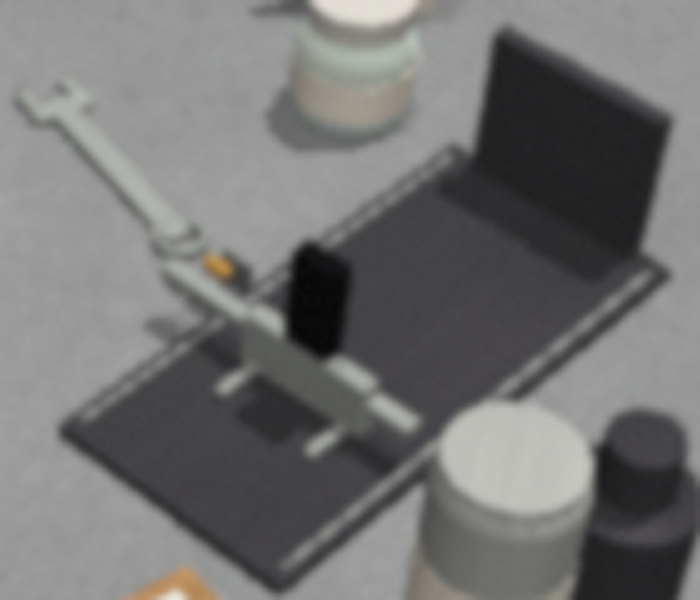

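Rack corners (in full-image pixels):

| Corner | Top view | Scene view |
|---|---|---|
| (-x,-y) | (296.6,251.4) | (322.4,256) |
| (+x,-y) | (297,194.4) | (366,288.4) |
| (+x,+y) | (171.4,195) | (443.6,223.6) |
| (-x,+y) | (168.6,252.6) | (401,199.4) |

The tab top is near (249.5,211) in the top view.

```bash
python3 - <<'E'
from h import *
t,s=snap("top"),snap("scene")
C={}
for k,a,b in [("-x-y",(296.6,251.4),(322.4,256)),("+x-y",(297,194.4),(366,288.4)),("+x+y",(171.4,195),(443.6,223.6)),("-x+y",(168.6,252.6),(401,199.4))]:
    p,e=tri(t,a,s,b); C[k]=plane(t,*a,.008); print(k,p.round(4),round(e,4),C[k].round(4))
m=(C["-x-y"]+C["+x-y"])/2; n=(C["-x+y"]+C["+x+y"])/2
yv=(n-m)/np.linalg.norm(n-m); print("len",np.linalg.norm(n-m),"w",np.linalg.norm(C["-x-y"]-C["+x-y"]),"yaw(y dir)",np.degrees(np.arctan2(yv[1],yv[0])))
# tab top: crop corners top view
for q in[(485,140),(510,140),(485,220),(525,220)]: print("tabtop",plane(t,150+q[0]/5,180+q[1]/5,.105).round(4))
p=tri(t,(150+497/5,180+142/5),s,(310+335/5,170+253/5));print(p)
hsv=cv2.cvtColor(s["img"],cv2.COLOR_BGR2HSV)
for u,v in[(270,272),(215,313),(335,317),(285,255),(255,265),(200,300)]: print(hsv[v,u])
print([ (round(p[0]),round(p[1])) for p in patches(s)])
for nm,q,z in[("spray",(297,125),.19),("ram",(258,135),.135),("race",(375,169),.022),("grease",(165,279),.08)]: print(nm,plane(t,*q,z).round(3))
E
```

```text
-x-y [ 0.5005 -0.0677  0.0038] 0.0037 [ 0.4985 -0.0694  0.008 ]
+x-y [ 0.648  -0.072   0.0044] 0.0033 [ 0.6458 -0.0734  0.008 ]
+x+y [0.6546 0.2471 0.0084] 0.0005 [0.6545 0.247  0.008 ]
-x+y [0.507  0.2529 0.0034] 0.0023 [0.5053 0.2507 0.008 ]
len 0.32035726194781344 w 0.14731831264209008 yaw(y dir) 88.61138355981953
tabtop [0.5882 0.041  0.105 ]
tabtop [0.5879 0.0292 0.105 ]
tabtop [0.5495 0.0411 0.105 ]
tabtop [0.5489 0.0223 0.105 ]
(array([0.58470419, 0.03403532, 0.11314694]), np.float64(0.0006107790954176499))
[ 15 132 106]
[ 15 131 107]
[ 16 134 103]
[ 18  50 210]
[ 16 128 188]
[ 16 127 190]
[(339, 299)]
spray [ 0.757 -0.085  0.19 ]
ram [0.758 0.01  0.135]
race [ 0.702 -0.273  0.022]
grease [0.429 0.238 0.08 ]
```

```bash
cat >> h.py <<'E'
O=np.array([.5763,.0985]); A=np.radians(-1.4); RX=np.array([np.cos(A),np.sin(A)]); RY=np.array([-RX[1],RX[0]])
def rk(x,y): return O+RX*x+RY*y
def go(x,y,z,yaw):
    """shift (cm) and spin from present pose to grasp point x,y,z with tool yaw (deg)"""
    s=monitor.state(); p=np.array(s["tcp_pos"]); r=np.array(s["eef_rot"])
    from scipy.spatial.transform import Rotation as R
    M=R.from_euler("xyz",r).as_matrix(); d=M.T@(np.array([x,y,z+.159])-p)*100
    dy=(np.radians(yaw)-r[2]+np.pi)%(2*np.pi)-np.pi
    print("t",round(s["time_s"],1),"tcp",p.round(4),"rot",r.round(4),"w",round(s["gripper_width"],4),"F",np.round(s["wrist_force"],1),"q7",round(s["joint_positions"][6],2),"-> shift",d.round(2),"spin",round(-dy,3))
E
python3 - <<'E'
from h import *
x,y=rk(0,-.063); print(x,y); go(x,y,.20,88.6)
E
```

```text
0.5747607727763829 0.03551880614378547
t 0.3 tcp [ 0.2661 -0.5929  0.4043] rot [-3.1409e+00 -1.0000e-04  4.2180e-01] w 0.0919 F [-0.9 -0.4  0.2] q7 -0.21 -> shift [ 53.89 -44.69   4.57] spin -1.125
```

```bash
python3 -m creep '[[[1,54,-44.7,0,-1.125],[1,54,-44.7,0,-1.125],[1,54,-44.7,0,-1.125],[1,54,-44.7,0,-1.125],[1,54,-44.7,0,-1.125],[1,54,-44.7,0,-1.125],[1,54,-44.7,0,-1.125],[1,54,-44.7,0,-1.125],[1,54,-44.7,0,-1.125],[1,54,-44.7,0,-1.125],[1,54,-44.7,0,-1.125],[1,54,-44.7,0,-1.125]]]'; python3 -c "
from h import *
x,y=rk(0,-.063); go(x,y,.20,88.6)"
```

```text
time_s: 1.5
tcp_pos: [0.5317, -0.0531, 0.405]
eef_rot: [3.141, 0.001, 1.546]
wrist_force: [2.0, -0.8, 0.7]
gripper_width: 0.0922
grip_force: 0.0
t 1.5 tcp [ 0.5317 -0.0531  0.405 ] rot [3.1409e+00 7.0000e-04 1.5461e+00] w 0.0922 F [ 2.  -0.8  0.7] q7 -0.27 -> shift [8.97 4.08 4.6 ] spin -0.0
```

```bash
python3 -m creep '[[[1,9,4.1,0,0],[1,9,4.1,0,0],[1,9,4.1,0,0],[1,9,4.1,0,0]]]'; python3 -c "
from h import *
x,y=rk(0,-.063); go(x,y,.085,88.6)
t=snap('top');cv2.imwrite('pics/a.png',t['img'][120:330,100:420])"
```

```text
time_s: 1.9
tcp_pos: [0.5744, 0.0362, 0.4046]
eef_rot: [-3.141, -0.001, 1.551]
wrist_force: [-0.5, -0.3, -0.5]
gripper_width: 0.0915
grip_force: 0.0
t 1.9 tcp [0.5744 0.0362 0.4046] rot [-3.1413e+00 -5.0000e-04  1.5509e+00] w 0.0915 F [-0.5 -0.3 -0.5] q7 -0.45 -> shift [-0.08  0.05 16.06] spin 0.005
```

View pics/a.png

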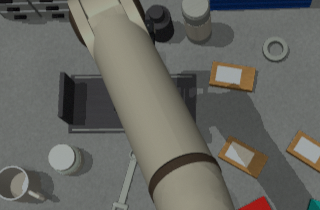

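The arm hides the tab in the top view, but the measured pose matches the target, so I'm descending and gripping the tab.

```bash
python3 -m creep '[[[1,0,0,5,0],[1,0,0,10,0],[1,0,0,14,0],[1,0,0,16,0],[1,0,0,16,0],[-0.2,0,0,16,0],[-0.3,0,0,16,0],[-0.4,0,0,16,0],[-0.5,0,0,16,0],[-0.5,0,0,16,0],[-0.5,0,0,16,0]]]'; python3 -c "
from h import *
x,y=rk(0,-.125); go(x,y,.085,88.6)"
```

```text
time_s: 3.05
tcp_pos: [0.5744, 0.0343, 0.2451]
eef_rot: [3.141, 0.0, 1.547]
wrist_force: [-0.5, -0.3, 0.4]
gripper_width: 0.0481
grip_force: 0.0
t 3.0 tcp [0.5744 0.0343 0.2451] rot [3.1410e+00 1.0000e-04 1.5469e+00] w 0.0481 F [-0.5 -0.3  0.4] q7 -0.6 -> shift [-6.08  0.03  0.11] spin 0.001
```

```bash
python3 -m creep '[[[-0.4,0,0,0,0],[-0.4,0,0,0,0],[-0.4,0,0,0,0],[-0.4,0,0,0,0],[-0.4,0,0,0,0],[-0.4,0,0,0,0],[-0.4,0,0,0,0]]]';  python3 -m creep '[[[-0.8,0,0,0,0],[-0.8,0,0,0,0],[-0.8,0,0,0,0]]]'
```

```text
time_s: 3.75
tcp_pos: [0.5749, 0.0343, 0.2448]
eef_rot: [3.14, -0.0, 1.547]
wrist_force: [5.3, 0.3, -3.8]
gripper_width: 0.0294
grip_force: 30.0
time_s: 4.05
tcp_pos: [0.5749, 0.0342, 0.2449]
eef_rot: [3.14, -0.0, 1.547]
wrist_force: [5.5, 1.0, -4.2]
gripper_width: 0.0297
grip_force: 30.0
```

```bash
python3 -m creep '[[[-0.4,-1,0,0,0],[-0.4,-2,0,0,0],[-0.4,-3,0,0,0],[-0.4,-4,0,0,0],[-0.4,-5,0,0,0],[-0.4,-5.5,0,0,0],[-0.4,-5.9,0,0,0],[-0.4,-5.9,0,0,0]]]'; python3 -m creep '[[[-0.34,0,0,0,0],[-0.34,0,0,0,0],[-0.34,0,0,0,0]]]'|grep -A1 gripper;  python3 -m creep '[[[-0.35,0,0,0,0],[-0.35,0,0,0,0]]]'|grep -A1 gripper;python3 -m creep '[[[-0.36,0,0,0,0],[-0.36,0,0,0,0]]]'|grep -A1 gripper;python3 -m creep '[[[-0.37,0,0,0,0],[-0.37,0,0,0,0]]]'|grep -A1 gripper;python3 -m creep '[[[-0.38,0,0,0,0],[-0.38,0,0,0,0]]]'
```

```text
time_s: 4.85
tcp_pos: [0.5734, -0.0246, 0.2448]
eef_rot: [3.14, -0.001, 1.547]
wrist_force: [5.4, 1.0, -4.8]
gripper_width: 0.0299
grip_force: 30.0
gripper_width: 0.0298
grip_force: 2.5
gripper_width: 0.03
grip_force: 9.9
gripper_width: 0.03
grip_force: 30.0
gripper_width: 0.0299
grip_force: 30.0
time_s: 5.95
tcp_pos: [0.5735, -0.0246, 0.2448]
eef_rot: [3.14, -0.001, 1.547]
wrist_force: [6.1, 0.2, -4.0]
gripper_width: 0.0298
grip_force: 30.0
```

```bash
for i in 1 2 3; do python3 -m creep '[[[-0.38,-0.15,0,0,0],[-0.38,-0.15,0,0,0],[-0.38,-0.15,0,0,0]]]'|egrep "tcp|wrist"; done
```

```text
tcp_pos: [0.5734, -0.0249, 0.2448]
wrist_force: [7.1, 3.3, -5.0]
tcp_pos: [0.5733, -0.0252, 0.2448]
wrist_force: [6.8, 5.9, -6.4]
tcp_pos: [0.5733, -0.0256, 0.2448]
wrist_force: [6.3, 8.7, -7.2]
```

The bookend is at its back stop: the force rises with no further motion. Releasing.

```bash
python3 -m creep '[[[-0.3,0.35,0,0,0],[0,0.35,0,0,0],[0.3,0.35,0,0,0],[0.5,0.35,0,0,0],[0.5,0.35,0,-4,0],[0.5,0.35,0,-9,0],[0.8,0.35,0,-14,0],[1,-4,0,-16,0],[1,-9,0,-16,0],[1,-14,0,-16,0],[1,-19,0,-16,0],[1,-24,0,-16,0]]]';python3 -c "
from h import *
t,s=cartons()
cv2.imwrite('pics/b.png',t['img']); cv2.imwrite('pics/bs.png',s['img'])"
```

```text
time_s: 8.05
tcp_pos: [0.5661, -0.2715, 0.4049]
eef_rot: [-3.141, 0.001, 1.546]
wrist_force: [0.7, 0.2, 0.9]
gripper_width: 0.092
grip_force: 0.0
px [339. 274.] patch@.026 [ 0.436  -0.1732] tri [ 0.5121 -0.1223 -0.1198] err 0.1551 angPatch 58.5 angBox 58.8 boxc [ 0.43   -0.1812] size 0.059 0.109
px [328. 195.] patch@.026 [ 0.6377 -0.1522] tri [ 0.6372 -0.1526  0.0268] err 0.0009 angPatch 78.3 angBox 78.8 boxc [ 0.6346 -0.1619] size 0.059 0.109
```

View pics/bs.png

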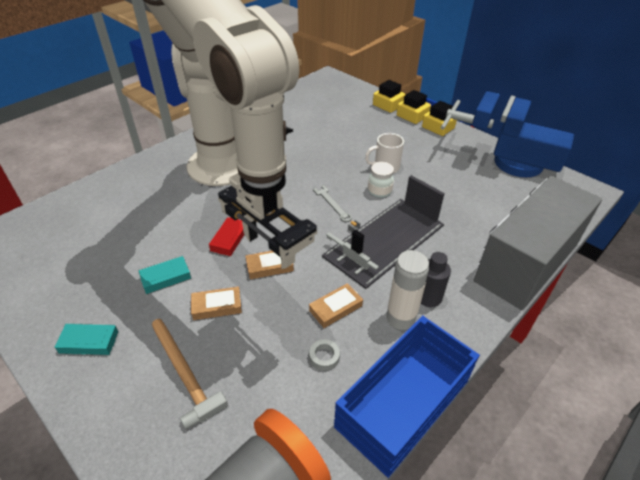

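The scene view shows exactly three brown cartons, at scene pixels (270,262), (216,302) and (336,304). The bookend is fully back. I'll grasp the carton beside the rack first, at its end away from the rack, using a light grip so it swings down under gravity.

```bash
python3 -c "
from h import *
go(.6261,-.204,.06,78.6); go(.6261,-.204,.022,78.6)"
```

```text
t 8.2 tcp [ 0.5644 -0.2797  0.4035] rot [-3.1391  0.0045  1.5329] w 0.092 F [-0.2 -0.5  0.2] q7 0.05 -> shift [ 7.88  5.92 18.4 ] spin 0.161
t 8.2 tcp [ 0.5644 -0.2797  0.4035] rot [-3.1391  0.0045  1.5329] w 0.092 F [-0.2 -0.5  0.2] q7 0.05 -> shift [ 7.9   5.93 22.2 ] spin 0.161
```

```bash
python3 -m creep '[[[1,4,3,0,0.08],[1,7.8,5.9,0,0.16],[1,7.8,5.9,5,0.16],[1,7.8,5.9,10,0.16],[1,7.8,5.9,15,0.16],[1,7.8,5.9,18,0.16],[1,7.8,5.9,18,0.16],[1,7.8,5.9,18,0.16]]]';python3 -c "
from h import *
t=snap('top');s=snap('scene');go(.6261,-.204,.022,78.6)
a=np.hstack([t['img'][120:300,260:440],s['img'][200:380,250:430]]);cv2.imwrite('pics/c.png',cv2.resize(a,None,fx=2,fy=2))"
```

```text
time_s: 8.95
tcp_pos: [0.628, -0.1924, 0.225]
eef_rot: [-3.141, -0.001, 1.387]
wrist_force: [0.5, -0.1, 0.3]
gripper_width: 0.0917
grip_force: 0.0
t 9.1 tcp [ 0.6292 -0.1926  0.2274] rot [3.1377e+00 1.0000e-04 1.3867e+00] w 0.0915 F [0.2 0.3 0.3] q7 -0.35 -> shift [-1.18 -0.11  4.64] spin 0.015
```

View pics/c.png

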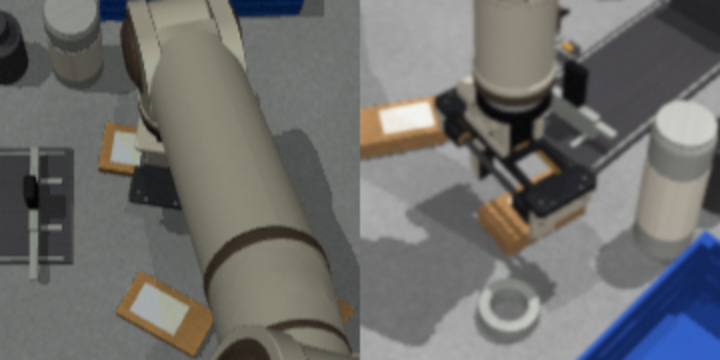

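The gripper straddles the near end of the carton, clear of the spray can and ring. Descending and closing gently.

```bash
python3 -m creep '[[[1,-1.2,-0.1,0,0.015],[1,-1.2,-0.1,2,0.015],[1,-1.2,-0.1,4,0.015],[1,-1.2,-0.1,4.4,0.015],[0.6,-1.2,-0.1,4.4,0.015],[0.4,-1.2,-0.1,4.4,0.015],[0.36,-1.2,-0.1,4.4,0.015],[0.36,-1.2,-0.1,4.4,0.015],[0.34,-1.2,-0.1,4.4,0.015],[0.34,-1.2,-0.1,4.4,0.015],[0.34,-1.2,-0.1,4.4,0.015]]]';for j in 1; do python3 -m creep '[[[0.32,0,0,0,0],[0.32,0,0,0,0]]]'|tail -2; python3 -m creep '[[[0.31,0,0,0,0],[0.31,0,0,0,0]]]'|tail -2; python3 -m creep '[[[0.305,0,0,0,0],[0.305,0,0,0,0]]]'|tail -2; done
```

```text
time_s: 10.15
tcp_pos: [0.6248, -0.2042, 0.1808]
eef_rot: [3.141, -0.0, 1.372]
wrist_force: [0.6, 0.4, -0.3]
gripper_width: 0.0614
grip_force: 0.3
gripper_width: 0.0605
grip_force: 0.4
gripper_width: 0.0603
grip_force: 2.7
gripper_width: 0.0601
grip_force: 11.0
```

```bash
python3 -m creep '[[[0.307,0,0,0,0],[0.307,0,0,0,0],[0.307,0,0,-1,0],[0.307,0,0,-2,0],[0.307,0,0,-3,0],[0.307,0,0,-4,0],[0.307,0,0,-4,0]]]'; python3 -c "
from h import *
t=snap('top');s=snap('scene')
a=np.hstack([t['img'][120:300,260:440],s['img'][200:380,250:430]]);cv2.imwrite('pics/d.png',cv2.resize(a,None,fx=2,fy=2))"
```

```text
time_s: 11.45
tcp_pos: [0.6255, -0.2043, 0.223]
eef_rot: [3.139, 0.001, 1.372]
wrist_force: [-0.1, -0.4, -1.1]
gripper_width: 0.0596
grip_force: 1.5
```

View pics/d.png

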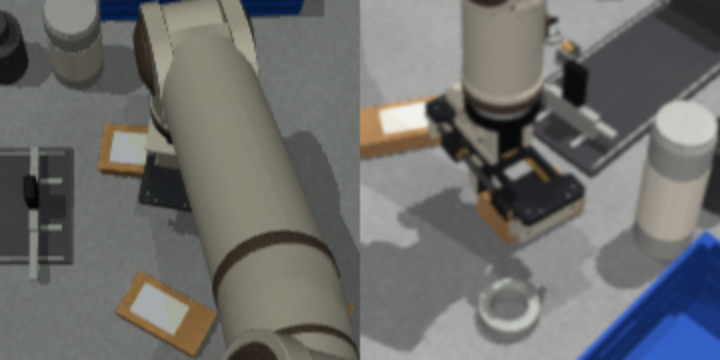

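The carton's near end is lifted while its far end is still down, so it is pivoting as intended. Continuing the lift.

```bash
python3 -m creep '[[[0.305,0,0,-1,0],[0.305,0,0,-2,0],[0.305,0,0,-3,0],[0.305,0,0,-4,0],[0.305,0,0,-5,0],[0.305,0,0,-6,0],[0.305,0,0,-7,0],[0.305,0,0,-8,0],[0.305,0,0,-8,0]]]'; python3 -c "
from h import *
t=snap('top');s=snap('scene')
a=np.hstack([t['img'][120:300,260:440],s['img'][180:360,250:430]]);cv2.imwrite('pics/e.png',cv2.resize(a,None,fx=2,fy=2))"
```

```text
time_s: 12.45
tcp_pos: [0.6254, -0.2042, 0.3027]
eef_rot: [3.139, 0.0, 1.372]
wrist_force: [-0.0, 0.3, 0.2]
gripper_width: 0.0599
grip_force: 0.0
```

View pics/e.png

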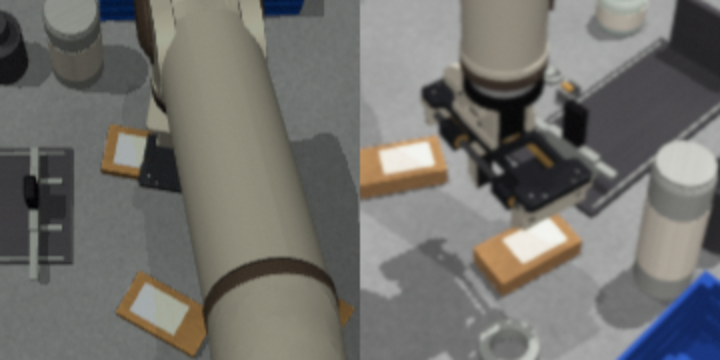

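It slipped out and fell flat with little shift, so the grip was too light. Retrying with a bit more.

```bash
python3 -m creep '[[[0.8,0,0,0,0],[1,0,0,0,0],[1,0,0,0,0],[1,0,0,4,0],[1,0,0,8,0],[1,0,0,11,0],[1,0,0,12.1,0],[1,0,0,12.1,0],[0.5,0,0,12.1,0],[0.4,0,0,12.1,0],[0.35,0,0,12.1,0],[0.33,0,0,12.1,0]]]'; python3 -m creep '[[[0.31,0,0,0,0],[0.31,0,0,0,0],[0.31,0,0,0,0],[0.305,0,0,0,0],[0.305,0,0,0,0]]]'; python3 -m creep '[[[0.30,0,0,0,0],[0.30,0,0,0,0]]]'|tail -2
```

```text
time_s: 13.75
tcp_pos: [0.6248, -0.2043, 0.18]
eef_rot: [3.141, 0.0, 1.372]
wrist_force: [-0.2, 1.0, 0.1]
gripper_width: 0.0645
grip_force: 0.0
time_s: 14.25
tcp_pos: [0.6244, -0.2043, 0.1797]
eef_rot: [-3.141, 0.0, 1.372]
wrist_force: [-2.4, -0.5, 1.7]
gripper_width: 0.0601
grip_force: 5.3
gripper_width: 0.0598
grip_force: 18.6
```

```bash
for k in 1 2 3 4 5; do python3 -m creep '[[[0.301,0,0,-1,0],[0.301,0,0,-2,0],[0.301,0,0,-2,0]]]'|egrep "wrist|grip_f|tcp"; done; python3 -c "
from h import *
s=snap('scene')
cv2.imwrite('pics/f.png',cv2.resize(s['img'][180:360,250:430],None,fx=2,fy=2))"
```

```text
tcp_pos: [0.6261, -0.2041, 0.202]
wrist_force: [0.1, -0.9, -1.9]
grip_force: 16.0
tcp_pos: [0.6257, -0.2042, 0.2219]
wrist_force: [1.7, 0.7, -2.8]
grip_force: 16.0
tcp_pos: [0.6256, -0.2042, 0.2418]
wrist_force: [-0.3, -0.5, -1.7]
grip_force: 16.0
tcp_pos: [0.6256, -0.2042, 0.2618]
wrist_force: [1.0, 0.6, -2.6]
grip_force: 16.0
tcp_pos: [0.6255, -0.2042, 0.2818]
wrist_force: [0.2, -0.3, -2.4]
grip_force: 16.0
```

View pics/f.png

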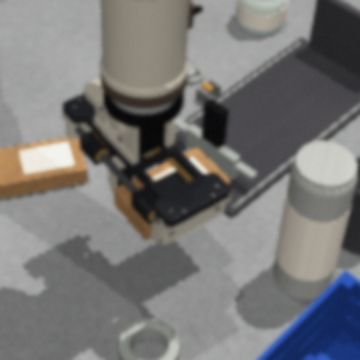

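The carton is held but still close to horizontal. I'll ease the grip in small steps and watch the wrist moment, which should drop as it swings down.

```bash
cat > st.py <<'E'
from h import *
import sys
s=monitor.state(); print(round(s["time_s"],2),"z",round(s["tcp_pos"][2],4),"F",np.round(s["wrist_force"],1),"T",np.round(s["wrist_torque"],3),"w",round(s["gripper_width"],4),"g",round(s["grip_force"],1))
E
python3 st.py
python3 -m creep '[[[0.302,0,0,0,0],[0.302,0,0,0,0],[0.302,0,0,0,0]]]'>/dev/null;python3 st.py
python3 -m creep '[[[0.303,0,0,0,0],[0.303,0,0,0,0],[0.303,0,0,0,0]]]'>/dev/null;python3 st.py
python3 -m creep '[[[0.304,0,0,0,0],[0.304,0,0,0,0],[0.304,0,0,0,0]]]'>/dev/null;python3 st.py
```

```text
16.0 z 0.2809 F [ 1.3  0.3 -2.2] T [-0.078 -0.058 -0.028] w 0.0596 g 16.0
16.3 z 0.2792 F [ 0.5 -0.3 -2.9] T [-0.091 -0.085 -0.021] w 0.0596 g 13.4
16.6 z 0.2796 F [-0.5 -0.5 -1.8] T [-0.081 -0.057 -0.034] w 0.06 g 10.7
16.9 z 0.2797 F [-0.8  0.  -3. ] T [-0.116 -0.04  -0.024] w 0.0595 g 8.0
```

```bash

python3 -m creep '[[[0.3045,0,0,0,0],[0.3045,0,0,0,0],[0.3045,0,0,0,0]]]'>/dev/null;python3 st.py
python3 -m creep '[[[0.305,0,0,0,0],[0.305,0,0,0,0],[0.305,0,0,0,0]]]'>/dev/null;python3 st.py
python3 -m creep '[[[0.3053,0,0,0,0],[0.3053,0,0,0,0],[0.3053,0,0,0,0]]]'>/dev/null;python3 st.py
```

```text
17.2 z 0.2797 F [-0.5 -0.2 -2.6] T [-0.066 -0.106  0.015] w 0.0598 g 6.7
17.5 z 0.2797 F [-0.  -0.8 -1.6] T [-0.165 -0.043  0.016] w 0.06 g 5.3
17.8 z 0.2798 F [ 1.   0.8 -2.4] T [-0.069 -0.03   0.042] w 0.06 g 4.6
```

```bash
cat > hang.py <<'E'
from h import *
s=snap('scene'); st=monitor.state(); p=st["tcp_pos"]; g=p[2]-.159; yaw=st["eef_rot"][2]
hsv=cv2.cvtColor(s["img"],cv2.COLOR_BGR2HSV); m=cv2.inRange(hsv,(8,90,40),(20,255,255))
u0,v0=map(int,proj(s,[p[0],p[1],g-.04]))
out=[]
for dz in (.012,0,-.02,-.04,-.06,-.08,-.095,-.11):
    row=[]
    for e in range(-6,13,2):   # offset along tool x, cm
        u,v=proj(s,[p[0]+e/100*np.cos(yaw),p[1]+e/100*np.sin(yaw),g+dz]); row.append("#" if m[int(round(v)),int(round(u))] else ".")
    out.append(f"{g+dz:.3f} "+"".join(row))
print("cols -6..12 cm along tool x, rows z"); print("\n".join(out))
E
python3 hang.py; python3 st.py
```

```text
cols -6..12 cm along tool x, rows z
0.133 ..#.......
0.121 ..#...#...
0.101 ...#......
0.081 ...#......
0.061 ..........
0.041 ..........
0.026 .....#....
0.011 .....##...
17.85 z 0.2797 F [ 0.1  0.5 -2.3] T [-0.037 -0.095  0.002] w 0.0602 g 4.6
```

```bash

python3 -m creep '[[[0.3057,0,0,0,0],[0.3057,0,0,0,0],[0.3057,0,0,0,0],[0.3057,0,0,0,0]]]'>/dev/null;python3 st.py; python3 hang.py
python3 -c "
from h import *
s=snap('scene');cv2.imwrite('pics/g.png',cv2.resize(s['img'][210:310,270:400],None,fx=5,fy=5))"
```

```text
18.25 z 0.2798 F [-0.3  0.3 -2.9] T [-0.142 -0.145  0.017] w 0.0602 g 3.5
cols -6..12 cm along tool x, rows z
0.133 ..#...#...
0.121 ..#...#...
0.101 ...#......
0.081 ...#......
0.061 ..........
0.041 ..........
0.026 .....#....
0.011 .....##...
```

View pics/g.png

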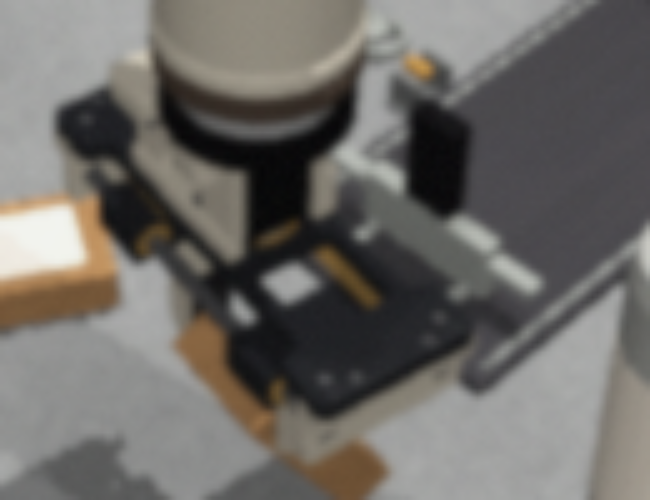

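The patch is still visible through the palm, so the carton is still horizontal at 3.5 N. I'll lower it a little, so the bench catches it after the swing, and ease the grip further.

```bash

python3 -m creep '[[[0.305,0,0,1,0],[0.305,0,0,1.9,0],[0.305,0,0,1.9,0]]]' >/dev/null;python3 st.py
python3 -m creep '[[[0.306,0,0,0,0],[0.306,0,0,0,0],[0.306,0,0,0,0],[0.306,0,0,0,0]]]'>/dev/null;python3 st.py; python3 hang.py
python3 -m creep '[[[0.3063,0,0,0,0],[0.3063,0,0,0,0],[0.3063,0,0,0,0],[0.3063,0,0,0,0]]]'>/dev/null;python3 st.py; python3 hang.py
```

```text
18.65 z 0.2584 F [-0.7 -0.6 -2.6] T [-0.071 -0.027 -0.013] w 0.06 g 5.4
19.05 z 0.2611 F [-0.5  0.2 -2. ] T [-0.008 -0.08   0.004] w 0.0602 g 2.7
cols -6..12 cm along tool x, rows z
0.114 ..#.......
0.102 ..#...#...
0.082 ...#......
0.062 ...#......
0.042 ..........
0.022 ....#.....
0.007 ..........
-0.008 .....#....
19.5 z 0.261 F [ 0.1 -0.7 -0.1] T [-0.076 -0.092 -0.04 ] w 0.0599 g 1.9
cols -6..12 cm along tool x, rows z
0.114 ..#.......
0.102 ..#...#...
0.082 ...#......
0.062 ...#......
0.042 ..........
0.022 ....#.....
0.007 ..........
-0.008 .....#....
```

```bash

python3 -m creep '[[[0.3063,0,0,0,0],[0.3063,0,0,0,0]]]'>/dev/null;python3 st.py; 
python3 -m creep '[[[0.3064,0,0,0,0],[0.3064,0,0,0,0],[0.3064,0,0,0,0]]]'>/dev/null;python3 st.py; 
python3 -m creep '[[[0.3065,0,0,0,0],[0.3065,0,0,0,0],[0.3065,0,0,0,0]]]'>/dev/null;python3 st.py; python3 hang.py

```

```text
19.75 z 0.2609 F [ 0.4 -0.6 -0.5] T [-0.141 -0.152 -0.01 ] w 0.06 g 1.9
20.05 z 0.2609 F [-0.1 -0.2  0.4] T [-0.11  -0.14  -0.031] w 0.0601 g 1.7
20.35 z 0.2609 F [ 0.1 -0.7  1.1] T [-0.179 -0.242  0.017] w 0.0599 g 1.4
cols -6..12 cm along tool x, rows z
0.114 ..#.......
0.102 ..#...#...
0.082 ...#......
0.062 ...#......
0.042 ..........
0.022 ....#.....
0.007 ..........
-0.008 .....#....
```

```bash
python3 -c "
from h import *
s=snap('scene');cv2.imwrite('pics/i.png',cv2.resize(s['img'][210:320,270:400],None,fx=5,fy=5))"; python3 st.py
```

```text
20.45 z 0.2609 F [ 0.7 -0.6  0.4] T [-0.173 -0.222  0.008] w 0.06 g 1.4
```

View pics/i.png

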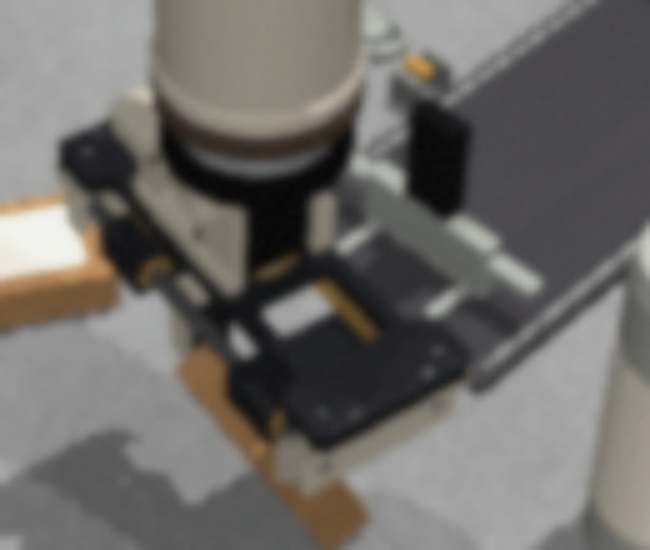

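```bash
python3 - <<'E'
from h import *
s=snap('scene'); st=monitor.state(); p=np.array(st["tcp_pos"]); yaw=st["eef_rot"][2]
ax=np.array([np.cos(yaw),np.sin(yaw),0]); ay=np.array([np.sin(yaw),-np.cos(yaw),0]); g=p-[0,0,.159]
for th in (0,30,60,90):
    c,sn=np.cos(np.radians(th)),np.sin(np.radians(th)); L=ax*c-np.array([0,0,sn]); N=ax*sn+np.array([0,0,c])
    o=g-np.array([0,0,.008])
    for nm,l,w,n in[("near+x low",-.012,.03,-.013),("near-x low",-.012,-.03,-.013),("far+x low",.098,.03,-.013),("far-x low",.098,-.03,-.013),("patch",.053,0,.013)]:
        u,v=proj(s,o+L*l+ay*w+N*n); print(th,nm,round((u-270)*5),round((v-210)*5))
E
```

```text
0 near+x low 267 479
0 near-x low 188 387
0 far+x low 473 366
0 far-x low 390 282
0 patch 352 327
30 near+x low 258 473
30 near-x low 178 380
30 far+x low 431 453
30 far-x low 351 368
30 patch 348 370
60 near+x low 257 459
60 near-x low 177 367
60 far+x low 355 536
60 far-x low 278 449
60 patch 319 420
90 near+x low 266 443
90 near-x low 185 351
90 far+x low 262 597
90 far-x low 187 507
90 patch 273 464
```

Comparing projected corner positions with the visible bottom corner at (350,540) in the crop, the carton is tilted about 60° with its far end resting on the bench. The pivot works, so I'll raise it and let it finish.

```bash
cat > hang.py <<'E'
from h import *
# lowest brown px near gripper column vs predicted far corner for tilts
s=snap('scene'); st=monitor.state(); p=np.array(st["tcp_pos"]); yaw=st["eef_rot"][2]
hsv=cv2.cvtColor(s["img"],cv2.COLOR_BGR2HSV); m=cv2.inRange(hsv,(8,90,40),(20,255,255))
ax=np.array([np.cos(yaw),np.sin(yaw),0]); ay=np.array([np.sin(yaw),-np.cos(yaw),0]); g=p-[0,0,.159]
u0,v0=map(int,proj(s,g-[0,0,.03])); w=np.zeros_like(m); w[v0-50:v0+50,u0-45:u0+45]=m[v0-50:v0+50,u0-45:u0+45]
n,l,stt,c=cv2.connectedComponentsWithStats(w)
for i in range(1,n):
    if stt[i][4]>40:
        ys,xs=np.where(l==i); k=ys.argmax(); print("blob area",stt[i][4],"lowest px",xs[k],ys[k],"box",stt[i][:4])
for th in (0,30,45,60,75,90):
    cs,sn=np.cos(np.radians(th)),np.sin(np.radians(th)); L=ax*cs-np.array([0,0,sn]); N=ax*sn+np.array([0,0,cs])
    print(th,np.round(proj(s,g-[0,0,.008]+L*.098+ay*.03-N*.013),0),end=" ")
print()
E
python3 -m creep '[[[0.306,0,0,-0.7,0],[0.306,0,0,-1.4,0],[0.306,0,0,-1.8,0],[0.306,0,0,-1.8,0],[0.306,0,0,-1.8,0]]]'>/dev/null;python3 st.py; python3 hang.py
python3 -m creep '[[[0.3063,0,0,0,0],[0.3063,0,0,0,0],[0.3063,0,0,0,0],[0.3063,0,0,0,0]]]'>/dev/null;python3 st.py; python3 hang.py
```

```text
21.0 z 0.2789 F [-0.1 -0.4 -2.8] T [-0.021 -0.047  0.025] w 0.0598 g 2.7
blob area 232 lowest px 274 273 box [274 250  19  24]
blob area 73 lowest px 342 271 box [333 259  13  13]
blob area 448 lowest px 332 317 box [306 273  34  45]
0 [365. 278.] 30 [357. 296.] 45 [350. 304.] 60 [341. 312.] 75 [332. 319.] 90 [322. 325.] 
21.45 z 0.2786 F [ 0.4  0.6 -2.4] T [-0.042 -0.117  0.015] w 0.06 g 1.9
blob area 232 lowest px 274 273 box [274 250  19  24]
blob area 72 lowest px 342 271 box [333 259  13  13]
blob area 454 lowest px 332 317 box [306 273  34  45]
0 [365. 278.] 30 [357. 296.] 45 [350. 304.] 60 [341. 312.] 75 [332. 319.] 90 [323. 325.]
```

It now hangs at about 75°. I'll touch its foot on the bench and drag along tool +x, so friction pulls the foot under the grip and the carton comes upright.

```bash

python3 -m creep '[[[0.306,0,0,0.7,0],[0.306,0,0,1.4,0],[0.306,0.3,0,1.5,0],[0.306,0.9,0,1.6,0],[0.306,1.5,0,1.6,0],[0.306,2.1,0,1.6,0],[0.306,2.7,0,1.6,0],[0.306,3.0,0,1.6,0]]]'>/dev/null;python3 st.py; python3 hang.py

```

```text
22.3 z 0.2625 F [-0.7 -0.7 -2. ] T [-0.075 -0.062 -0.028] w 0.0602 g 2.7
blob area 119 lowest px 286 271 box [286 248   7  24]
blob area 66 lowest px 355 270 box [345 258  13  13]
blob area 741 lowest px 333 320 box [318 271  24  50]
0 [376. 276.] 30 [367. 294.] 45 [360. 302.] 60 [352. 310.] 75 [343. 317.] 90 [334. 322.]
```

Upright. Firming the grip, lifting high and computing the carry.

```bash

python3 -m creep '[[[0.302,0,0,0,0],[0.301,0,0,0,0],[0.301,0,0,0,0],[0.301,0,0,-2,0],[0.301,0,0,-5,0],[0.301,0,0,-8,0],[0.301,0,0,-11,0],[0.301,0,0,-14,0],[0.301,0,0,-14,0],[0.301,0,0,-14,0]]]'>/dev/null;python3 st.py; python3 hang.py; python3 -c "
from h import *
x,y=rk(0,.120); go(x,y,.24,88.6)"
```

```text
23.35 z 0.4031 F [-0.2 -0.3 -3.8] T [-0.091  0.017  0.042] w 0.0598 g 15.8
blob area 64 lowest px 310 209 box [308 194  10  16]
blob area 81 lowest px 357 216 box [348 205  15  12]
blob area 1039 lowest px 335 279 box [318 222  28  58]
blob area 102 lowest px 287 271 box [287 248   6  24]
0 [381. 231.] 30 [372. 251.] 45 [364. 261.] 60 [355. 270.] 75 [345. 277.] 90 [335. 282.] 
t 23.4 tcp [ 0.6301 -0.1752  0.4017] rot [-3.1403e+00  5.0000e-04  1.3714e+00] w 0.0596 F [-1.4  0.3 -2.1] q7 -0.28 -> shift [ 37.57 -12.78   0.27] spin -0.175
```

```bash

python3 -m creep '[[[0.301,2,-0.7,0,-0.02],[0.301,5.5,-1.9,0,-0.04],[0.301,9,-3.1,0,-0.06],[0.301,13,-4.4,0,-0.08],[0.301,17,-5.8,0,-0.1],[0.301,21,-7.1,0,-0.12],[0.301,25,-8.5,0,-0.14],[0.301,29,-9.9,0,-0.15],[0.301,32.5,-11.1,0,-0.16],[0.301,35.5,-12.1,0,-0.17],[0.301,37.5,-12.8,0,-0.175],[0.301,37.5,-12.8,0,-0.175]]]'>/dev/null;python3 -m creep '[[[0.301,0,0,0,0],[0.301,0,0,0,0],[0.301,0,0,0,0]]]'>/dev/null; python3 st.py;  python3 hang.py; python3 -c "
from h import *
x,y=rk(0,.120); go(x,y,.116,88.6)"
```

```text
24.9 z 0.4021 F [ 0.3 -0.1 -2.2] T [-0.017 -0.091 -0.072] w 0.0597 g 15.8
blob area 111 lowest px 413 122 box [408 108  29  15]
blob area 71 lowest px 455 122 box [446 114  15   9]
blob area 997 lowest px 427 184 box [411 135  27  50]
0 [461. 140.] 30 [452. 159.] 45 [447. 167.] 60 [441. 175.] 75 [434. 181.] 90 [428. 186.] 
t 24.9 tcp [0.5797 0.2166 0.4023] rot [-3.1412e+00  8.0000e-04  1.5446e+00] w 0.0598 F [-0.4  0.3 -3. ] q7 -0.78 -> shift [ 0.19 -0.05 12.73] spin -0.002
```

```bash

python3 -m creep '[[[0.301,0.1,0,3,0],[0.301,0.1,0,6,0],[0.301,0.1,0,9,0],[0.301,0.1,0,11,0],[0.301,0.1,0,12,0],[0.301,0.1,0,12,0]]]'>/dev/null; python3 st.py; for i in 1 2 3 4 5; do python3 -m creep '[[[0.301,0,0,0.2,0],[0.301,0,0,0.2,0]]]'>/dev/null; python3 st.py;done
```

```text
25.55 z 0.2814 F [ 0.2  0.6 -2. ] T [-0.015 -0.083 -0.023] w 0.0598 g 15.8
25.75 z 0.282 F [-0.6  0.2 -2.2] T [ 0.03  -0.066 -0.018] w 0.0597 g 15.8
25.95 z 0.2793 F [-0.1 -0.2 -1.5] T [ 0.029 -0.142  0.037] w 0.0598 g 15.8
26.15 z 0.2766 F [ 0.6 -0.5 -2.6] T [-0.069 -0.102  0.013] w 0.0596 g 15.8
26.35 z 0.2744 F [-0.8 -0.  -2.1] T [-0.076 -0.056  0.013] w 0.0602 g 15.8
26.55 z 0.2724 F [ 0.2  0.  -1. ] T [-0.05  -0.132  0.035] w 0.0597 g 15.8
```

```bash
for i in 1 2; do python3 -m creep '[[[0.301,0,0,0.1,0],[0.301,0,0,0.1,0]]]'>/dev/null; python3 st.py;done; python3 -m creep '[[[0.305,0,0,0,0],[0.306,0,0,0,0],[0.308,0,0,0,0],[0.31,0,0,0,0],[0.32,0,0,0,0],[0.35,0,0,0,0],[0.4,0,0,0,0],[0.45,0,0,0,0],[0.45,0,0,0,0]]]'>/dev/null; python3 st.py; python3 -m creep '[[[0.5,0,0,-3,0],[0.5,0,0,-6,0],[0.5,0,0,-10,0],[0.7,0,0,-13,0],[1,0,0,-13,0]]]'>/dev/null; python3 st.py
```

```text
26.75 z 0.2716 F [-0.   0.3 -2.1] T [-0.027 -0.082 -0.04 ] w 0.06 g 15.8
26.95 z 0.2706 F [-0.7 -0.4 -2.5] T [ 0.078 -0.115  0.05 ] w 0.06 g 15.8
27.85 z 0.2708 F [-0.9  0.3  0.3] T [-0.041 -0.073 -0.033] w 0.0668 g 0.0
28.35 z 0.4059 F [ 0.7 -0.  -0.3] T [ 0.018 -0.116 -0.013] w 0.0804 g 0.0
```

```bash
python3 -c "
from h import *
go(.4077,-.218,.2,58.7)"
```

```text
t 28.4 tcp [0.5803 0.2205 0.4059] rot [ 3.1339 -0.0032  1.547 ] w 0.0804 F [ 0.7 -0.  -0.3] q7 -0.78 -> shift [-44.26 -16.25   4.42] spin 0.522
```

```bash
python3 -m creep '[[[1,-4,-1.5,0,0.05],[1,-8,-3,0,0.1],[1,-12,-4.4,0,0.15],[1,-16,-5.9,0,0.2],[1,-20,-7.4,0,0.25],[1,-24,-8.8,0,0.3],[1,-28,-10.3,0,0.35],[1,-32,-11.8,0,0.4],[1,-36,-13.2,0,0.45],[1,-40,-14.7,0,0.5],[1,-44.2,-16.2,0,0.52],[1,-44.2,-16.2,0,0.52]]]'>/dev/null; python3 -c "
from h import *
go(.4077,-.218,.06,58.7)
t,s=cartons()
a=np.hstack([cv2.resize(t['img'][150:330,140:320],None,fx=2,fy=2),cv2.resize(s['img'][120:300,290:470],None,fx=2,fy=2)]);cv2.imwrite('pics/j.png',a)"
```

```text
t 29.6 tcp [ 0.4037 -0.2248  0.3999] rot [-3.1407e+00  2.7000e-03  1.0163e+00] w 0.0916 F [-0.4  0.9  0.1] q7 -0.24 -> shift [ 0.84 -0.   18.09] spin -0.008
```

View pics/j.png

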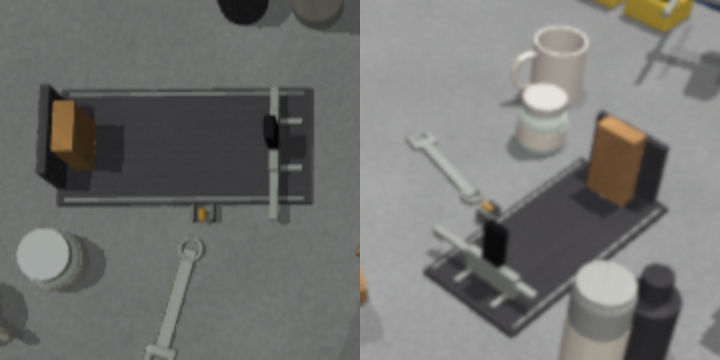

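The first carton stands upright near the end wall, with its top face at about (171,217) in the top view. Next is carton B, pixel-measured, since the picture budget is nearly spent. I'm checking that B and C haven't moved.

```bash
cat >> h.py <<'E'
def brown(n="top",lo=(8,90,60)):
    """all brown+patch blobs: contour rect"""
    d=snap(n); hsv=cv2.cvtColor(d["img"],cv2.COLOR_BGR2HSV); m=cv2.inRange(hsv,lo,(22,255,255))
    cs,_=cv2.findContours(m,cv2.RETR_EXTERNAL,cv2.CHAIN_APPROX_NONE); return d,[c for c in cs if 150<cv2.contourArea(c)<2500]
def inrack(p):
    q=np.asarray(p)[:2]-O; return np.array([q@RX,q@RY])
E
python3 - <<'E'
from h import *
for n,z in(("top",.026),("scene",.026)):
    d,cs=brown(n)
    for c in cs:
        r=cv2.minAreaRect(c); print(n,np.round(r[0]),np.round(r[1]),round(r[2]),cv2.contourArea(c),plane(d,*r[0],z)[:2].round(3))
d=snap("top"); print("carton top centre in rack",inrack(plane(d,171.5,217,.118)).round(4), inrack(plane(d,140+53/2,217,.118)).round(4))
E
```

```text
top [418. 277.] [29. 25.] 32 395.0 [ 0.423 -0.365]
top [332. 270.] [20. 25.] 29 181.5 [ 0.445 -0.156]
top [171. 216.] [33. 14.] 86 304.0 [0.595 0.241]
top [468. 245.] [11. 93.] 6 839.0 [ 0.497 -0.492]
top [464. 104.] [63. 27.] 90 1446.5 [ 0.87  -0.509]
scene [178. 361.] [93. 12.] 61 1021.5 [ 0.509 -0.499]
scene [215. 303.] [26. 50.] 82 1219.0 [ 0.444 -0.356]
scene [269. 263.] [24. 45.] 80 986.0 [ 0.439 -0.189]
scene [417. 200.] [25. 42.] 13 867.0 [0.557 0.26 ]
scene [179. 110.] [15. 19.] 79 183.0 [-0.333  0.075]
scene [145.  97.] [45. 17.] 34 507.5 [-0.504  0.042]
scene [159.  19.] [20. 21.] 76 278.0 [-1.128  0.5  ]
carton top centre in rack [-0.0105  0.1171] [-0.0104  0.1288]
```

B and C are unmoved: their scene blobs are at (269,263) and (215,303), same as before. Descending on B.

```bash
python3 -c "
from h import *
go(.4077,-.218,.022,58.7)"; python3 -m creep '[[[1,0.2,0,5,0],[1,0.2,0,10,0],[1,0.2,0,15,0],[1,0.2,0,18,0],[1,0.2,0,18,0],[1,0.2,0,18,0],[1,0.2,0,18,0]]]'>/dev/null; python3 -c "
from h import *
go(.4077,-.218,.022,58.7)"
```

```text
t 29.8 tcp [ 0.4072 -0.2175  0.4006] rot [-3.1413e+00 -5.0000e-04  1.0293e+00] w 0.0918 F [0.3 0.2 0.1] q7 -0.25 -> shift [-0.03  0.07 21.96] spin 0.005
t 30.5 tcp [ 0.4092 -0.217   0.2226] rot [ 3.1382e+00 -3.0000e-04  1.0281e+00] w 0.0922 F [-0.3 -0.3 -0. ] q7 -0.51 -> shift [-0.17 -0.09  4.16] spin 0.004
```

```bash
python3 -m creep '[[[1,-0.2,-0.1,2,0],[1,-0.2,-0.1,4,0],[1,-0.2,-0.1,4.1,0],[1,-0.2,-0.1,4.1,0],[0.5,-0.2,-0.1,4.1,0],[0.4,-0.2,-0.1,4.1,0],[0.35,-0.2,-0.1,4.1,0],[0.33,-0.2,-0.1,4.1,0],[0.32,-0.2,-0.1,4.1,0],[0.31,-0.2,-0.1,4.1,0],[0.31,-0.2,-0.1,4.1,0],[0.306,-0.2,-0.1,4.1,0]]]'>/dev/null; python3 st.py;  python3 -m creep '[[[0.305,0,0,0,0],[0.303,0,0,0,0],[0.301,0,0,0,0],[0.301,0,0,0,0]]]'>/dev/null; python3 st.py; python3 -m creep '[[[0.301,0,0,-1.5,0],[0.301,0,0,-3,0],[0.301,0,0,-4.5,0],[0.301,0,0,-6,0],[0.301,0,0,-7.5,0],[0.301,0,0,-9,0],[0.301,0,0,-10,0],[0.301,0,0,-10,0],[0.301,0,0,-10,0]]]'>/dev/null; python3 st.py; python3 hang.py
```

```text
31.7 z 0.18 F [ 1.7 -1.4  2.5] T [-0.501 -0.396 -0.088] w 0.0598 g 5.2
32.1 z 0.18 F [ 1.8 -2.8  3.8] T [-0.677 -0.618 -0.137] w 0.0598 g 17.0
33.0 z 0.2791 F [-0.3  0.  -1.7] T [-0.107 -0.045 -0.027] w 0.0598 g 16.7
blob area 328 lowest px 256 247 box [256 219  36  29]
blob area 90 lowest px 203 292 box [203 287  37   6]
0 [292. 242.] 30 [285. 258.] 45 [277. 264.] 60 [269. 269.] 75 [259. 273.] 90 [248. 275.]
```

```bash
python3 -m creep '[[[0.304,0,0,0,0],[0.305,0,0,0,0],[0.306,0,0,0,0],[0.306,0,0,0,0],[0.306,0,0,0,0],[0.306,0,0,0,0],[0.306,0,0,0,0]]]'>/dev/null; python3 st.py; python3 hang.py;python3 -m creep '[[[0.3063,0,0,0,0],[0.3063,0,0,0,0],[0.3063,0,0,0,0],[0.3063,0,0,0,0]]]'>/dev/null; python3 st.py; python3 hang.py
```

```text
33.75 z 0.2797 F [-0.3  0.  -3.1] T [ 0.007 -0.075 -0.044] w 0.0597 g 2.5
blob area 357 lowest px 240 276 box [236 248  17  29]
blob area 88 lowest px 203 292 box [203 287  37   6]
0 [292. 242.] 30 [285. 258.] 45 [277. 264.] 60 [269. 269.] 75 [259. 273.] 90 [248. 275.] 
34.2 z 0.2797 F [-0.3  0.2 -1.9] T [-0.001 -0.081 -0.007] w 0.0598 g 1.7
blob area 287 lowest px 246 276 box [242 248  13  29]
blob area 89 lowest px 203 292 box [203 287  37   6]
0 [292. 242.] 30 [285. 258.] 45 [277. 264.] 60 [269. 269.] 75 [259. 273.] 90 [248. 275.]
```

It swung freely to about 90°. Tightening, lifting and carrying.

```bash
python3 -m creep '[[[0.306,0,0,0,0],[0.306,0,0,0,0],[0.304,0,0,0,0],[0.301,0,0,0,0],[0.301,0,0,0,0],[0.301,0,0,-2,0],[0.301,0,0,-5,0],[0.301,0,0,-8,0],[0.301,0,0,-11,0],[0.301,0,0,-12,0],[0.301,0,0,-12,0]]]'>/dev/null; python3 st.py; python3 hang.py; python3 -c "
from h import *
x,y=rk(0,.085); go(x,y,.24,88.6)"
```

```text
35.35 z 0.4008 F [-1.  -0.2 -1.1] T [ 0.031 -0.067  0.035] w 0.0597 g 14.4
blob area 391 lowest px 240 241 box [236 204  15  38]
0 [290. 203.] 30 [282. 220.] 45 [275. 228.] 60 [265. 234.] 75 [254. 238.] 90 [243. 240.] 
t 35.4 tcp [ 0.4057 -0.2185  0.3995] rot [3.1410e+00 6.0000e-04 1.0264e+00] w 0.0596 F [-0.5  0.  -2.6] q7 -0.25 -> shift [ 4.333e+01 -6.040e+00  2.000e-02] spin -0.52
```

```bash
python3 -m creep '[[[0.301,2,-0.3,0,-0.04],[0.301,6,-0.8,0,-0.08],[0.301,10,-1.4,0,-0.13],[0.301,14,-2,0,-0.18],[0.301,18,-2.5,0,-0.23],[0.301,22.5,-3.1,0,-0.28],[0.301,27,-3.7,0,-0.33],[0.301,31,-4.3,0,-0.38],[0.301,35,-4.9,0,-0.43],[0.301,39,-5.4,0,-0.48],[0.301,42,-5.9,0,-0.51],[0.301,43.3,-6.0,0,-0.52]]]'>/dev/null;python3 -m creep '[[[0.301,0,0,0,0],[0.301,0,0,0,0],[0.301,0,0,0,0],[0.301,0,0,0,0]]]'>/dev/null; python3 st.py;  python3 hang.py; python3 -c "
from h import *
x,y=rk(0,.085); go(x,y,.122,88.6)"
```

```text
37.0 z 0.3996 F [ 0.  -0.1 -2.5] T [-0.012 -0.059  0.052] w 0.0599 g 14.4
blob area 112 lowest px 403 129 box [398 114  30  16]
blob area 73 lowest px 446 129 box [436 121  15   9]
blob area 1502 lowest px 404 208 box [400 144  33  65]
0 [452. 146.] 30 [444. 165.] 45 [438. 174.] 60 [432. 182.] 75 [426. 188.] 90 [420. 193.] 
t 37.0 tcp [0.5787 0.1817 0.3998] rot [3.1414e+00 1.0000e-03 1.5446e+00] w 0.0601 F [ 0.   0.1 -1.1] q7 -0.74 -> shift [ 0.19 -0.04 11.88] spin -0.002
```

```bash

python3 -m creep '[[[0.301,0.1,0,3,0],[0.301,0.1,0,6,0],[0.301,0.1,0,9,0],[0.301,0.1,0,11,0],[0.301,0.1,0,12.2,0],[0.301,0.1,0,12.2,0],[0.301,0.1,0,12.2,0]]]'>/dev/null; python3 st.py; for i in 1 2 3 4 5; do python3 -m creep '[[[0.301,0,0,0.2,0],[0.301,0,0,0.2,0]]]'>/dev/null; python3 st.py;done
```

```text
37.75 z 0.2783 F [-0.1 -0.3 -1.5] T [-0.026 -0.152 -0.014] w 0.0597 g 15.2
37.95 z 0.2762 F [ 0.9  0.4 -1.7] T [-0.012 -0.147  0.024] w 0.06 g 15.1
38.15 z 0.276 F [-2.9 -1.2 11.9] T [-0.448  0.787  0.002] w 0.0599 g 15.1
38.35 z 0.2754 F [-5.5 -1.3 20. ] T [-0.377  1.329  0.006] w 0.0598 g 16.0
38.55 z 0.2742 F [-6.6  0.  24. ] T [-0.17   1.73  -0.026] w 0.06 g 16.7
38.75 z 0.2727 F [-7.8 -0.1 27.7] T [-1.300e-02  1.963e+00 -1.000e-03] w 0.0598 g 17.5
```

```bash

python3 -m creep '[[[0.301,0,0,-0.3,0],[0.301,0,0,-0.6,0],[0.301,0,0,-0.6,0]]]'>/dev/null; python3 st.py;python3 -m creep '[[[0.303,0,0,0,0],[0.305,0,0,0,0],[0.306,0,0,0,0],[0.3065,0,0,0,0],[0.307,0,0,0,0],[0.307,0,0,0,0]]]'>/dev/null; python3 st.py; python3 -m creep '[[[0.308,0,0,0,0],[0.31,0,0,0,0],[0.315,0,0,0,0],[0.33,0,0,0,0],[0.36,0,0,0,0],[0.4,0,0,0,0],[0.45,0,0,0,0],[0.45,0,0,0,0]]]'>/dev/null;  python3 st.py; python3 -m creep '[[[0.5,0,0,-3,0],[0.5,0,0,-6,0],[0.5,0,0,-10,0],[0.7,0,0,-13,0],[1,0,0,-13,0]]]'>/dev/null; python3 st.py
python3 -c "
from h import *
go(.4108,-.3838,.2,54.8)"
```

```text
39.05 z 0.2739 F [ 0.9  0.4 -2.2] T [-0.005 -0.08   0.035] w 0.0602 g 17.2
39.65 z 0.2736 F [ 1.1 -1.  -2.1] T [ 0.028 -0.031 -0.01 ] w 0.06 g 4.9
40.45 z 0.2738 F [-0.6  0.3 -0.3] T [-0.038 -0.106  0.011] w 0.0669 g 0.0
40.95 z 0.4087 F [1.3 0.5 1. ] T [ 0.028 -0.15   0.066] w 0.0806 g 0.0
t 41.0 tcp [0.5798 0.1855 0.4087] rot [ 3.1338e+00 -2.7000e-03  1.5469e+00] w 0.0806 F [1.3 0.5 1. ] q7 -0.74 -> shift [-57.33 -15.58   4.7 ] spin 0.59
```

```bash
python3 -m creep '[[[1,-4.8,-1.3,0,0.05],[1,-9.6,-2.6,0,0.1],[1,-14.4,-3.9,0,0.15],[1,-19.2,-5.2,0,0.2],[1,-24,-6.5,0,0.25],[1,-28.8,-7.8,0,0.3],[1,-33.6,-9.1,0,0.35],[1,-38.4,-10.4,0,0.4],[1,-43.2,-11.7,0,0.45],[1,-48,-13,0,0.5],[1,-52.8,-14.3,0,0.55],[1,-57.3,-15.6,0,0.59]]]'>/dev/null; python3 -m creep '[[[1,0,0,0,0],[1,0,0,0,0],[1,0,0,0,0]]]'>/dev/null; python3 - <<'E'
from h import *
go(.4108,-.3838,.06,54.8)
for n,z in(("top",.118),("scene",.118)):
    d,cs=brown(n)
    for c in cs:
        r=cv2.minAreaRect(c)
        if (n=="top" and r[0][0]<320 or n=="scene" and r[0][0]>380): print(n,np.round(r[0],1),np.round(r[1],1),round(r[2]),cv2.boundingRect(c),"rack",inrack(plane(d,*r[0],z)).round(4))
        elif n=="scene" and r[0][0]<300 and r[0][1]>250: print(n,np.round(r[0]))
cv2.imwrite("pics/k.png",np.hstack([cv2.resize(snap("top")["img"][150:330,140:320],None,fx=2,fy=2),cv2.resize(d["img"][120:360,190:470],None,fx=1.5,fy=1.5)]))
E
```

```text
t 42.5 tcp [ 0.4096 -0.3834  0.4033] rot [-3.1408e+00 -1.1000e-03  9.5890e-01] w 0.092 F [ 0.8  0.3 -0.3] q7 -0.13 -> shift [ 0.02  0.14 18.43] spin 0.003
top [235.5 229.6] [45.2 24.9] 16 (211, 213, 50, 35) rack [-0.0417 -0.0333]
top [171.1 216. ] [32.3 12.8] 88 (165, 200, 14, 33) rack [-0.008   0.1181]
scene [178. 361.]
scene [215. 303.]
scene [417.5 200.1] [24.8 42.1] 13 (404, 178, 29, 45) rack [0.0338 0.0614]
```

View pics/k.png

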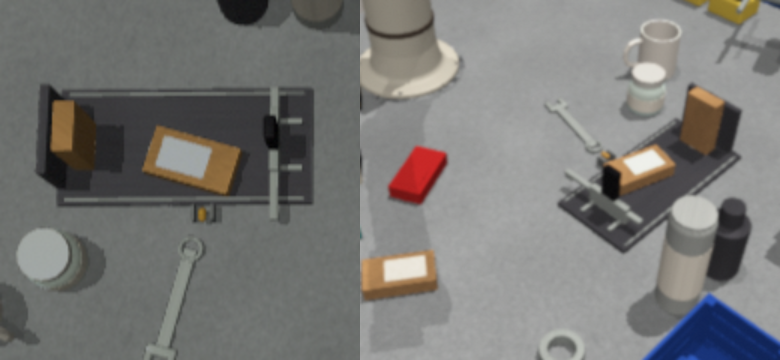

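The picture shows the first carton still standing, but the second (B) lies flat, patch up, on the rack floor at about (236,230) in the top view. It can be regrasped there. I'll do C first, with gentler touchdown, wide opening before lifting, and a better tilt check.

```bash
cat > hang.py <<'E'
from h import *
s=snap('scene'); st=monitor.state(); p=np.array(st["tcp_pos"]); yaw=st["eef_rot"][2]
hsv=cv2.cvtColor(s["img"],cv2.COLOR_BGR2HSV); m=cv2.inRange(hsv,(8,90,40),(20,255,255))
ax=np.array([np.cos(yaw),np.sin(yaw),0]); ay=np.array([np.sin(yaw),-np.cos(yaw),0]); g=p-[0,0,.159]
u0,v0=map(int,proj(s,g-[0,0,.06])); w=np.zeros_like(m); w[v0-40:v0+60,u0-60:u0+60]=m[v0-40:v0+60,u0-60:u0+60]
n,l,stt,c=cv2.connectedComponentsWithStats(w)
for i in range(1,n):
    if stt[i][4]>80:
        ys,xs=np.where(l==i); k=ys.argmax(); b=stt[i]
        print("blob",b[4],"u",b[0],b[0]+b[2]-1,"v",b[1],b[1]+b[3]-1,"low u",xs[k])
for th in (0,45,60,75,80,85,90,95,100,105):
    cs,sn=np.cos(np.radians(th)),np.sin(np.radians(th)); L=ax*cs-np.array([0,0,sn]); N=ax*sn+np.array([0,0,cs])
    q=np.array([proj(s,g-[0,0,.008]+L*.098+ay*a+N*b) for a in(-.03,.03) for b in(-.013,.013)]); k=q[:,1].argmax()
    print(th,"foot u",q[:,0].min().round(),q[:,0].max().round(),"low",q[k].round())
E
python3 -m creep '[[[1,0,0.1,5,0],[1,0,0.1,10,0],[1,0,0.1,15,0],[1,0,0.1,18,0],[1,0,0.1,18,0],[1,0,0.1,18,0],[1,0,0.1,18,0]]]'>/dev/null; python3 -c "
from h import *
go(.4108,-.3838,.022,54.8)
t=snap('top')
print([inrack(plane(t,*q,.034)).round(3) for q in ((220,213.5),(260,227.5),(254,246),(212.5,234))])"
```

```text
t 43.3 tcp [ 0.4112 -0.3858  0.226 ] rot [3.1378e+00 4.0000e-04 9.5770e-01] w 0.0916 F [0.5 0.2 0.3] q7 -0.29 -> shift [ 0.14 -0.17  4.5 ] spin 0.001
[array([0.018, 0.02 ]), array([-0.018, -0.08 ]), array([-0.064, -0.066]), array([-0.034,  0.037])]
```

```bash
python3 -m creep '[[[1,0.1,-0.1,2,0],[1,0.1,-0.1,4,0],[1,0.1,-0.1,4.3,0],[1,0.1,-0.1,4.3,0],[0.5,0.1,-0.1,4.3,0],[0.4,0.1,-0.1,4.3,0],[0.35,0.1,-0.1,4.3,0],[0.33,0.1,-0.1,4.3,0],[0.32,0.1,-0.1,4.3,0],[0.31,0.1,-0.1,4.3,0],[0.31,0.1,-0.1,4.3,0],[0.306,0.1,-0.1,4.3,0]]]'>/dev/null; python3 st.py;  python3 -m creep '[[[0.305,0,0,0,0],[0.303,0,0,0,0],[0.301,0,0,0,0],[0.301,0,0,0,0]]]'>/dev/null; python3 st.py; python3 -m creep '[[[0.301,0,0,-1.5,0],[0.301,0,0,-3,0],[0.301,0,0,-4.5,0],[0.301,0,0,-6,0],[0.301,0,0,-7.5,0],[0.301,0,0,-9,0],[0.301,0,0,-10,0],[0.301,0,0,-10,0],[0.301,0,0,-10,0]]]'>/dev/null; python3 st.py; python3 hang.py
```

```text
44.55 z 0.1811 F [ 1.6 -2.   2.5] T [-0.492 -0.395 -0.085] w 0.06 g 2.7
44.95 z 0.1811 F [ 1.6 -2.8  2.7] T [-0.747 -0.573 -0.17 ] w 0.0602 g 15.9
45.85 z 0.2808 F [-0.1 -0.2 -2. ] T [-0.096  0.042  0.01 ] w 0.0599 g 15.8
blob 494 u 200 235 v 256 287 low u 203
blob 399 u 152 178 v 319 350 low u 166
0 foot u 233.0 236.0 low [236. 284.]
45 foot u 221.0 230.0 low [223. 306.]
60 foot u 212.0 223.0 low [213. 311.]
75 foot u 202.0 213.0 low [202. 314.]
80 foot u 198.0 210.0 low [199. 315.]
85 foot u 195.0 206.0 low [195. 315.]
90 foot u 191.0 203.0 low [191. 316.]
95 foot u 187.0 199.0 low [187. 316.]
100 foot u 183.0 195.0 low [183. 316.]
105 foot u 179.0 191.0 low [191. 316.]
```

```bash
python3 -m creep '[[[0.304,0,0,0,0],[0.305,0,0,0,0],[0.306,0,0,0,0],[0.306,0,0,0,0],[0.306,0,0,0,0],[0.306,0,0,0,0],[0.306,0,0,0,0]]]'>/dev/null; python3 st.py; python3 hang.py|grep blob;python3 -m creep '[[[0.3063,0,0,0,0],[0.3063,0,0,0,0],[0.3063,0,0,0,0],[0.3063,0,0,0,0]]]'>/dev/null; python3 st.py; python3 hang.py|grep blob
```

```text
46.6 z 0.2809 F [ 0.4  0.1 -1.8] T [-0.048 -0.037  0.064] w 0.06 g 0.5
blob 455 u 169 191 v 292 320 low u 174
blob 400 u 153 178 v 319 350 low u 166
47.05 z 0.2808 F [ 0.1  0.2 -0.2] T [ 0.025 -0.044 -0.014] w 0.0601 g 0.4
blob 455 u 169 191 v 292 320 low u 174
blob 400 u 152 178 v 319 350 low u 166
```

```bash
python3 -m creep '[[[0.304,0,0,0,0],[0.302,0,0,0,0],[0.301,0,0,0,0],[0.301,0,0,0,0]]]'>/dev/null; python3 st.py; python3 hang.py|grep blob; python3 -c "
from h import *
s=snap('scene'); print([plane(s,u,320,z).round(3) for u in(174,) for z in (0,.02)])"
```

```text
47.5 z 0.2808 F [-0.2  0.8  0. ] T [ 0.097 -0.05   0.   ] w 0.0599 g 3.1
blob 456 u 169 191 v 292 320 low u 174
blob 399 u 152 178 v 319 350 low u 166
[array([ 0.398, -0.44 ,  0.   ]), array([ 0.413, -0.446,  0.02 ])]
```

The grip reading dropped and the foot landed about 5 cm behind the grip, so the carton slipped (perhaps the slack event) and is leaning on the bench, lightly held at the top. I'll slide the pads further down onto it and drag it upright.

```bash
python3 -m creep '[[[0.303,-0.3,0,0.5,0],[0.303,-0.6,0,1,0],[0.303,-1,0,1.5,0],[0.303,-1,0,1.5,0]]]'>/dev/null; python3 st.py; python3 hang.py|egrep "blob|^9"; python3 -m creep '[[[0.303,-0.4,0,0.5,0],[0.303,-0.8,0,1,0],[0.303,-1,0,1,0]]]'>/dev/null; python3 st.py; python3 hang.py|egrep "blob|^9"
```

```text
48.0 z 0.2667 F [-0.5  5.1 10.2] T [ 1.192  0.071 -0.065] w 0.0604 g 10.7
blob 359 u 169 189 v 297 320 low u 173
blob 471 u 152 182 v 319 355 low u 168
90 foot u 188.0 200.0 low [188. 320.]
95 foot u 184.0 196.0 low [184. 320.]
48.35 z 0.2573 F [-2.   7.2 17.9] T [ 1.753  0.454 -0.066] w 0.0598 g 13.1
blob 281 u 169 187 v 301 320 low u 172
blob 517 u 152 183 v 319 358 low u 170
90 foot u 184.0 196.0 low [184. 323.]
95 foot u 180.0 192.0 low [180. 323.]
```

```bash
python3 -m creep '[[[0.305,0,0,-0.3,0],[0.305,-0.5,0,-0.3,0],[0.305,-1,0,-0.3,0],[0.305,-1.5,0,-0.3,0],[0.305,-1.5,0,-0.3,0]]]'>/dev/null; python3 st.py; python3 hang.py|egrep "blob|^9|^8|^1";
```

```text
48.9 z 0.2585 F [-1.   2.1  1. ] T [ 0.322  0.437 -0.035] w 0.0593 g 6.3
blob 780 u 152 183 v 301 358 low u 170
80 foot u 184.0 195.0 low [184. 323.]
85 foot u 180.0 192.0 low [180. 323.]
90 foot u 176.0 188.0 low [176. 324.]
95 foot u 172.0 185.0 low [172. 324.]
100 foot u 168.0 181.0 low [168. 324.]
105 foot u 164.0 177.0 low [176. 324.]
```

```bash
python3 -m creep '[[[0.305,-0.4,0,0,0],[0.305,-0.8,0,0,0],[0.305,-0.8,0,0,0],[0.303,-0.8,0,0,0],[0.301,-0.8,0,0,0],[0.300,-0.8,0,0,0],[0.300,-0.8,0,-2,0],[0.300,-0.8,0,-5,0],[0.300,-0.8,0,-8,0],[0.300,-0.8,0,-11,0],[0.300,-0.8,0,-14,0],[0.300,-0.8,0,-14,0]]]'>/dev/null; python3 st.py; python3 hang.py|egrep "blob|^9|^8|^1|^7"; python3 -c "
from h import *
s=snap('scene');t=snap('top');cv2.imwrite('pics/l.png',s['img'][150:380,100:300]);go(.4,-.35,.24,88.6)"
```

```text
50.15 z 0.403 F [ 0.1 -0.2 -1.8] T [-0.079 -0.118  0.042] w 0.06 g 19.6
blob 322 u 147 161 v 248 280 low u 149
75 foot u 171.0 184.0 low [171. 282.]
80 foot u 167.0 180.0 low [167. 283.]
85 foot u 163.0 176.0 low [163. 284.]
90 foot u 158.0 172.0 low [158. 284.]
95 foot u 154.0 168.0 low [154. 284.]
100 foot u 149.0 164.0 low [149. 284.]
105 foot u 145.0 160.0 low [158. 284.]
t 50.3 tcp [ 0.3842 -0.4193  0.3977] rot [-3.1406e+00  1.0000e-04  9.5660e-01] w 0.06 F [ 0.4  0.8 -2.8] q7 -0.07 -> shift [ 6.57 -2.7  -0.13] spin -0.59
```

```bash
python3 -c "
from h import *
go(.45,-.22,.24,88.6)"; python3 -m creep '[[[0.300,2,0.2,0,-0.05],[0.300,5,0.4,0,-0.1],[0.300,8,0.6,0,-0.15],[0.300,11,0.9,0,-0.2],[0.300,14,1.1,0,-0.3],[0.300,17,1.3,0,-0.4],[0.300,19,1.5,0,-0.5],[0.300,20,1.6,0,-0.59],[0.300,20,-6,0,-0.59],[0.300,20,-6,0,-0.59],[0.300,20,-6,0,-0.59]]]'>/dev/null; python3 st.py; python3 -c "
from h import *
go(.45,-.22,.24,88.6)";python3 hang.py|egrep "blob|^9|^8|^1|^7"
```

```text
t 50.3 tcp [ 0.3842 -0.4193  0.3977] rot [-3.1406e+00  1.0000e-04  9.5660e-01] w 0.06 F [ 0.4  0.8 -2.8] q7 -0.07 -> shift [20.08 -6.11 -0.13] spin -0.59
51.4 z 0.3965 F [ 0.8 -0.6 -2.3] T [-0.084 -0.137 -0.004] w 0.0598 g 19.6
t 51.4 tcp [ 0.4485 -0.2177  0.3965] rot [-3.1356e+00 -2.3000e-03  1.5515e+00] w 0.0598 F [ 0.8 -0.6 -2.3] q7 0.11 -> shift [-0.22  0.15 -0.25] spin 0.005
blob 1038 u 239 268 v 192 248 low u 256
75 foot u 255.0 281.0 low [272. 244.]
80 foot u 252.0 278.0 low [269. 246.]
85 foot u 249.0 275.0 low [266. 248.]
90 foot u 246.0 272.0 low [263. 250.]
95 foot u 243.0 269.0 low [260. 252.]
100 foot u 240.0 266.0 low [257. 253.]
105 foot u 237.0 263.0 low [254. 254.]
```

The carton hangs at about 100° over clear bench. Touching down lightly and dragging −x to bring it vertical.

```bash
python3 -m creep '[[[0.300,0,0,3,0],[0.300,0,0,7,0],[0.300,0,0,11,0],[0.300,0,0,13,0],[0.300,0,0,13,0],[0.300,0,0,13,0]]]'>/dev/null; python3 st.py; for i in 1 2 3 4 5 6; do python3 -m creep '[[[0.300,0,0,0.2,0],[0.300,0,0,0.2,0]]]'>/dev/null; python3 st.py;done
```

```text
52.05 z 0.2686 F [ 0.6  0.5 -1.7] T [ 0.016 -0.091 -0.021] w 0.0597 g 19.6
52.25 z 0.2679 F [-1.1 -0.  -2.4] T [-0.012 -0.114  0.017] w 0.0597 g 19.6
52.45 z 0.2652 F [ 0.1  0.2 -2.5] T [ 0.028 -0.023  0.007] w 0.0601 g 19.6
52.65 z 0.2627 F [ 0.2  1.2 -2.3] T [-0.026 -0.074 -0.013] w 0.0602 g 19.6
52.85 z 0.2605 F [ 0.2 -0.8 -2.7] T [-0.027 -0.081  0.006] w 0.0599 g 19.6
53.05 z 0.259 F [-1.7  0.7  1.7] T [0.019 0.181 0.017] w 0.0597 g 19.6
53.25 z 0.2586 F [-6.1  1.7 20.6] T [ 0.569  1.58  -0.043] w 0.06 g 20.3
```

```bash
python3 -m creep '[[[0.300,0,0,-0.15,0],[0.304,0,0,-0.15,0],[0.305,0,0,-0.15,0],[0.305,-0.4,0,-0.15,0],[0.305,-0.8,0,-0.15,0],[0.305,-1.2,0,-0.15,0],[0.305,-1.6,0,-0.15,0],[0.305,-1.8,0,-0.15,0],[0.305,-1.8,0,-0.15,0]]]'>/dev/null; python3 st.py; python3 hang.py|egrep "blob|^9|^8|^1|^7"
```

```text
54.15 z 0.258 F [-0.6 -1.  -0. ] T [-0.078  0.093  0.016] w 0.0601 g 5.7
blob 631 u 243 267 v 247 292 low u 259
75 foot u 254.0 277.0 low [270. 290.]
80 foot u 251.0 275.0 low [267. 292.]
85 foot u 248.0 272.0 low [264. 294.]
90 foot u 246.0 270.0 low [261. 295.]
95 foot u 243.0 267.0 low [259. 297.]
100 foot u 240.0 264.0 low [256. 298.]
105 foot u 237.0 261.0 low [253. 299.]
```

```bash
python3 -m creep '[[[0.305,-0.4,0,0,0],[0.305,-0.4,0,0,0],[0.307,-0.4,0,0,0],[0.309,-0.4,0,0,0],[0.312,-0.4,0,0,0],[0.312,-0.4,0,0,0],[0.312,-0.4,0,0,0]]]'>/dev/null; python3 st.py; python3 hang.py|egrep "blob|^9|^8"; python3 -m creep '[[[0.309,0,0,0,0],[0.306,0,0,0,0],[0.303,0,0,0,0],[0.301,0,0,0,0],[0.3,0,0,0,0],[0.3,0,0,0,0]]]'>/dev/null;python3 st.py; python3 hang.py|egrep "blob"
```

```text
54.9 z 0.2583 F [-0.2 -0.1  0.2] T [-0.002  0.     0.032] w 0.0602 g 0.1
blob 652 u 241 265 v 247 293 low u 258
80 foot u 250.0 274.0 low [266. 292.]
85 foot u 247.0 271.0 low [263. 294.]
90 foot u 244.0 269.0 low [260. 296.]
95 foot u 242.0 266.0 low [257. 298.]
55.55 z 0.2582 F [-0.3 -0.2  2.2] T [ 0.079  0.107 -0.055] w 0.0598 g 19.4
blob 679 u 239 265 v 248 293 low u 257
```

C stands by itself on the bench and is regripped upright. Carrying it to the rack.

```bash
python3 -m creep '[[[0.3,0,0,-3,0],[0.3,0,0,-6,0],[0.3,0,0,-9,0],[0.3,0,0,-12,0],[0.3,0,0,-14,0],[0.3,0,0,-14,0],[0.3,0,0,-14,0]]]'>/dev/null;python3 st.py; python3 -c "
from h import *
x,y=rk(0,.088); go(x,y,.24,88.6)"; python3 hang.py|egrep "blob|^9|^8"
```

```text
56.3 z 0.3976 F [ 0.1  0.2 -3.2] T [ 0.008 -0.073 -0.003] w 0.06 g 19.4
t 56.3 tcp [ 0.4501 -0.2433  0.3976] rot [-3.1412e+00  4.0000e-04  1.5465e+00] w 0.06 F [ 0.1  0.2 -3.2] q7 0.14 -> shift [43.27 11.79 -0.16] spin 0.0
blob 938 u 231 260 v 199 252 low u 252
80 foot u 244.0 270.0 low [261. 252.]
85 foot u 241.0 267.0 low [258. 254.]
90 foot u 238.0 264.0 low [255. 256.]
95 foot u 235.0 261.0 low [252. 257.]
```

```bash
python3 -m creep '[[[0.3,2,0.5,0,0],[0.3,6,1.6,0,0],[0.3,10,2.7,0,0],[0.3,14,3.8,0,0],[0.3,18,4.9,0,0],[0.3,22.5,6.1,0,0],[0.3,27,7.3,0,0],[0.3,31,8.4,0,0],[0.3,35,9.5,0,0],[0.3,39,10.6,0,0],[0.3,42,11.4,0,0],[0.3,43.3,11.8,0,0]]]'>/dev/null;python3 -m creep '[[[0.3,0,0,0,0],[0.3,0,0,0,0],[0.3,0,0,0,0]]]'>/dev/null; python3 st.py; python3 -c "
from h import *
x,y=rk(0,.088); go(x,y,.111,88.6)"; python3 hang.py|egrep "blob|^9|^8"
```

```text
57.85 z 0.3974 F [-0.3 -0.4 -1.5] T [ 0.02  -0.089 -0.007] w 0.0597 g 19.4
t 57.9 tcp [0.5789 0.1847 0.3974] rot [-3.1403e+00  2.0000e-03  1.5443e+00] w 0.0597 F [-0.3 -0.4 -1.5] q7 -0.75 -> shift [ 0.21 -0.03 12.73] spin -0.002
blob 1812 u 402 432 v 140 222 low u 418
blob 137 u 356 399 v 217 229 low u 356
80 foot u 405.0 431.0 low [424. 190.]
85 foot u 403.0 429.0 low [422. 192.]
90 foot u 401.0 427.0 low [420. 193.]
95 foot u 399.0 424.0 low [418. 194.]
```

```bash
python3 -m creep '[[[0.3,0.1,0,3,0],[0.3,0.1,0,6,0],[0.3,0.1,0,9,0],[0.3,0.1,0,11,0],[0.3,0.1,0,12.3,0],[0.3,0.1,0,12.3,0],[0.3,0.1,0,12.3,0]]]'>/dev/null; python3 st.py; for i in 1 2 3 4 ; do python3 -m creep '[[[0.3,0,0,0.15,0],[0.3,0,0,0.15,0],[0.3,0,0,0.15,0]]]'>/dev/null; python3 st.py;done
```

```text
58.6 z 0.276 F [-0.2  0.4 -2.5] T [-0.049 -0.108 -0.02 ] w 0.0602 g 19.4
58.9 z 0.2746 F [-0.3  0.4 -2.4] T [-0.031 -0.104  0.001] w 0.0599 g 19.4
59.2 z 0.2722 F [ 0.3 -0.1 -2. ] T [ 0.041 -0.027 -0.017] w 0.0598 g 19.4
59.5 z 0.2706 F [ 0.2  1.1 -1.3] T [ 0.053 -0.097  0.018] w 0.06 g 19.4
59.8 z 0.2691 F [ 0.7  0.6 -1.3] T [-0.03  -0.052 -0.013] w 0.0597 g 19.4
```

```bash
for i in 1 2 ; do python3 -m creep '[[[0.3,0,0,0.1,0],[0.3,0,0,0.1,0],[0.3,0,0,0.1,0]]]'>/dev/null; python3 st.py;done;  python3 -m creep '[[[0.302,0,0,0.05,0],[0.304,0,0,0.05,0],[0.306,0,0,0.05,0],[0.307,0,0,0.05,0],[0.309,0,0,0.05,0],[0.312,0,0,0.05,0],[0.32,0,0,0.05,0],[0.35,0,0,0.05,0],[0.45,0,0,0.05,0]]]'>/dev/null; python3 st.py; python3 hang.py|egrep blob;  python3 -m creep '[[[0.7,0,0,0,0],[1,0,0,0,0],[1,0,0,0,0],[1,0,0,0,0],[1,0,0,-2,0],[1,0,0,-5,0],[1,0,0,-9,0],[1,0,0,-13,0]]]'>/dev/null; python3 st.py; python3 hang.py|egrep blob
```

```text
60.1 z 0.2682 F [-0.  -0.1 -1.8] T [-0.029 -0.097  0.037] w 0.0598 g 19.4
60.4 z 0.2672 F [ 0.2  0.2 -1.4] T [-0.056 -0.086  0.055] w 0.0597 g 19.4
61.3 z 0.2669 F [ 0.2 -0.1  0.3] T [-0.018 -0.061  0.084] w 0.0651 g 0.0
blob 1076 u 396 429 v 180 228 low u 410
blob 587 u 353 399 v 216 249 low u 363
62.15 z 0.3977 F [ 1.1 -0.1 -0.1] T [-0.041 -0.189 -0.011] w 0.0918 g 0.0
blob 1303 u 396 432 v 178 226 low u 407
blob 103 u 360 397 v 216 226 low u 360
```

```bash
python3 -m creep '[[[1,-4,0,0,0],[1,-9,0,0,0],[1,-14,0,0,0],[1,-19,0,0,0],[1,-24,0,0,0],[1,-29,0,0,0],[1,-34,0,0,0],[1,-38,0,0,0],[1,-38,0,0,0],[1,-38,0,0,0]]]'>/dev/null; cat > look.py <<'E'
from h import *
t,cs=brown("top")
for c in cs:
    r=cv2.minAreaRect(c)
    if r[0][0]<330 and 180<r[0][1]<280:
        w=np.array([plane(t,*q,.034)[:2] for q in cv2.boxPoints(r)]); e1,e2=w[1]-w[0],w[2]-w[1]; e=e1 if np.linalg.norm(e1)>np.linalg.norm(e2) else e2
        print(np.round(r[0],1),np.round(r[1],1),cv2.contourArea(c),"flat z=.034: c",w.mean(0).round(4),"ang",round(np.degrees(np.arctan2(e[1],e[0]))%180,1),"size",np.linalg.norm(e1).round(3),np.linalg.norm(e2).round(3),"| rack@.118",inrack(plane(t,*r[0],.118)).round(4), "bbox",cv2.boundingRect(c))
print("patches",[(np.round(p[:2],1)) for p in patches(t)])
E
python3 look.py; python3 st.py
```

```text
[235.5 229.6] [45.2 24.9] 1039.0 flat z=.034: c [0.5531 0.0794] ang 72.0 size 0.062 0.113 | rack@.118 [-0.0417 -0.0333] bbox (211, 213, 50, 35)
[185.5 214.9] [11.9 30.1] 301.0 flat z=.034: c [0.5947 0.2036] ang 179.0 size 0.077 0.03 | rack@.118 [-0.0056  0.0844] bbox (180, 200, 13, 31)
[171.2 215.6] [31.7 13.5] 295.0 flat z=.034: c [0.5939 0.2393] ang 4.8 size 0.034 0.082 | rack@.118 [-0.0071  0.1179] bbox (165, 200, 15, 32)
patches [array([231.2, 228.1])]
63.25 z 0.3966 F [-0.3  0.6 -0.1] T [ 0.027 -0.07  -0.054] w 0.0917 g 0.0
```

Both standing cartons are fine, at rack y .118 and .084. B lies flat at (0.553, 0.079), angle 72°. I'll grasp it toward its +y end, 33 mm from centre, which clears the detent, bookend tab and standing cartons. First I check its height by triangulation.

```bash
python3 - <<'E'
from h import *
t,s=snap("top"),snap("scene")
m=cv2.inRange(cv2.cvtColor(s["img"],cv2.COLOR_BGR2HSV),(0,0,170),(40,80,255)); m[:200]=0; m[245:]=0; m[:,:350]=0; m[:,405:]=0
n,l,a,c=cv2.connectedComponentsWithStats(m); 
for i in range(1,n):
    if a[i][4]>60:
        p,e=tri(t,(231.2,228.1),s,c[i]); print(c[i].round(1),a[i][4],p.round(4),round(e,4))
go(.5633,.1108,.2,72); go(.5633,.1108,.033,72)
E
```

```text
[379.  227.6] 300 [0.5566 0.0892 0.0349] 0.0012
t 63.4 tcp [ 0.57   -0.19    0.3969] rot [ 3.1412e+00 -8.0000e-04  1.5497e+00] w 0.0918 F [-0.3  0.8 -0.2] q7 -0.1 -> shift [30.05 -1.3   3.81] spin 0.293
t 63.4 tcp [ 0.57   -0.19    0.3969] rot [ 3.1412e+00 -8.0000e-04  1.5497e+00] w 0.0918 F [-0.3  0.8 -0.2] q7 -0.1 -> shift [30.04 -1.31 20.51] spin 0.293
```

Height .035 matches 8 + 26 mm.

```bash
python3 -m creep '[[[1,4,-0.2,0,0.04],[1,9,-0.4,0,0.08],[1,14,-0.6,0,0.12],[1,19,-0.8,0,0.17],[1,24,-1,0,0.22],[1,28,-1.2,0,0.27],[1,30,-1.3,0,0.293],[1,30,-1.3,0,0.293],[1,30,-1.3,4,0.293],[1,30,-1.3,4,0.293],[1,30,-1.3,4,0.293]]]'>/dev/null; python3 -c "
from h import *
go(.5633,.1108,.033,72)"
```

```text
t 64.5 tcp [0.5635 0.1077 0.3564] rot [-3.1396e+00  1.2000e-03  1.2541e+00] w 0.0916 F [0.2 0.6 0.5] q7 -0.92 -> shift [ 0.31 -0.09 16.44] spin -0.003
```

```bash
python3 -m creep '[[[1,0.2,-0.1,4,0],[1,0.2,-0.1,8,0],[1,0.2,-0.1,12,0],[1,0.2,-0.1,14,0],[1,0.2,-0.1,14,0],[1,0.2,-0.1,14,0]]]'>/dev/null; python3 -c "
from h import *
go(.5633,.1108,.033,72)"
```

```text
t 65.0 tcp [0.5646 0.1104 0.2183] rot [ 3.1402e+00 -1.1000e-03  1.2533e+00] w 0.0914 F [ 0.8 -0.1  0.1] q7 -1.05 -> shift [-0.01 -0.13  2.63] spin -0.003
```

```bash
python3 -m creep '[[[1,0,-0.1,1.5,0],[1,0,-0.1,2.6,0],[1,0,-0.1,2.6,0],[0.5,0,-0.1,2.6,0],[0.4,0,-0.1,2.6,0],[0.35,0,-0.1,2.6,0],[0.33,0,-0.1,2.6,0],[0.32,0,-0.1,2.6,0],[0.31,0,-0.1,2.6,0],[0.31,0,-0.1,2.6,0],[0.306,0,-0.1,2.6,0],[0.305,0,-0.1,2.6,0]]]'>/dev/null; python3 st.py;  python3 -m creep '[[[0.305,0,0,0,0],[0.303,0,0,0,0],[0.301,0,0,0,0],[0.301,0,0,0,0]]]'>/dev/null; python3 st.py; python3 -m creep '[[[0.301,0,0,-1.5,0],[0.301,0,0,-3,0],[0.301,0,0,-4.5,0],[0.301,0,0,-6,0],[0.301,0,0,-7.5,0],[0.301,0,0,-9,0],[0.301,0,0,-11,0],[0.301,0,0,-11,0],[0.301,0,0,-11,0]]]'>/dev/null; python3 st.py; sed -i 's/^ax=.*yaw),0\]); ay/import sys; ax=float(sys.argv[1])*np.array([np.cos(yaw),np.sin(yaw),0]); ay/' hang.py; sed -i 's/L\*.098/L*.088/' hang.py; python3 hang.py -1
```

```text
66.25 z 0.1909 F [ 0.5 -0.1  0.8] T [-0.099 -0.201  0.081] w 0.06 g 7.5
66.65 z 0.1909 F [ 1.  -0.7  1.8] T [-0.089 -0.332  0.076] w 0.06 g 16.2
67.55 z 0.3012 F [-0.9 -1.1 -2.2] T [ 0.03  -0.067  0.061] w 0.0598 g 16.1
blob 565 u 355 394 v 184 216 low u 367
blob 797 u 396 432 v 187 228 low u 410
0 foot u 353.0 367.0 low [366. 217.]
45 foot u 358.0 376.0 low [376. 231.]
60 foot u 363.0 383.0 low [383. 231.]
75 foot u 369.0 390.0 low [382. 231.]
80 foot u 371.0 392.0 low [384. 231.]
85 foot u 374.0 395.0 low [386. 231.]
90 foot u 376.0 397.0 low [389. 230.]
95 foot u 378.0 400.0 low [391. 230.]
100 foot u 381.0 402.0 low [394. 229.]
105 foot u 383.0 405.0 low [396. 228.]
```

```bash
python3 -m creep '[[[0.304,0,0,0,0],[0.305,0,0,0,0],[0.305,0,0,0,0],[0.305,0,0,0,0]]]'>/dev/null; python3 st.py; python3 hang.py -1|head -1; for i in 1; do python3 -m creep '[[[0.3055,0,0,0,0],[0.3055,0,0,0,0],[0.3055,0,0,0,0]]]'>/dev/null; python3 st.py; python3 hang.py -1|head -1;  python3 -m creep '[[[0.3058,0,0,0,0],[0.3058,0,0,0,0],[0.3058,0,0,0,0]]]'>/dev/null; python3 st.py; python3 hang.py -1|head -1; done
```

```text
68.0 z 0.3003 F [ 0.  -0.  -1.6] T [ 0.045 -0.108 -0.019] w 0.0601 g 7.5
blob 566 u 355 394 v 184 216 low u 367
68.35 z 0.3008 F [-0.   0.5 -0.9] T [ 0.017 -0.053  0.021] w 0.0602 g 6.5
blob 566 u 355 394 v 185 216 low u 367
68.7 z 0.3008 F [ 0.4  0.3 -2.2] T [ 0.082 -0.08  -0.023] w 0.0597 g 5.9
blob 567 u 355 394 v 185 216 low u 367
```

```bash
python3 -m creep '[[[0.3063,0,0,0,0],[0.3063,0,0,0,0],[0.3063,0,0,0,0]]]'>/dev/null; python3 st.py; python3 hang.py -1|head -1;python3 -m creep '[[[0.3067,0,0,0,0],[0.3067,0,0,0,0],[0.3067,0,0,0,0]]]'>/dev/null; python3 st.py; python3 hang.py -1|head -1;  python3 -m creep '[[[0.307,0,0,0,0],[0.307,0,0,0,0],[0.307,0,0,0,0]]]'>/dev/null; python3 st.py; python3 hang.py -1|head -1
```

```text
69.05 z 0.3007 F [-0.7 -0.3 -1.7] T [ 0.039 -0.103 -0.015] w 0.06 g 2.2
blob 101 u 381 395 v 182 199 low u 381
69.4 z 0.301 F [-0.  -0.4 -0.6] T [-0.005 -0.061 -0.   ] w 0.0598 g 0.0
blob 1301 u 376 432 v 187 240 low u 388
69.75 z 0.3008 F [-0.4  0.1  0.4] T [ 0.027 -0.073  0.037] w 0.0604 g 0.0
blob 1241 u 376 432 v 187 239 low u 388
```

```bash
python3 - <<'E'
from h import *
s=snap("scene"); st=monitor.state(); p=np.array(st["tcp_pos"])
print(p, inrack(p))
for z in(.008,.03): print(z,inrack(plane(s,388,240,z)).round(3), inrack(plane(s,376,232,z)).round(3))
m=cv2.inRange(cv2.cvtColor(s["img"],cv2.COLOR_BGR2HSV),(8,90,40),(20,255,255))
for v in range(180,246,4): print(v,"".join("#" if m[v,u] else "." for u in range(345,440)))
E
```

```text
[0.56265326 0.11070148 0.30074793] [-0.01394077  0.01186442]
0.008 [ 0.01  -0.006] [-0.031 -0.005]
0.03 [ 0.023 -0.025] [-0.018 -0.024]
180 ...............................................................................................
184 ...............................................................................................
188 .....................................................###.............................###.......
192 ...................................................###..............................####.......
196 .....................................##########.............................###########........
200 ....................................#####........................#####################.........
204 ..........................................########...........########################..........
208 ..............................................######################################...........
212 ...............................................####################################............
216 ..............................................####################################.............
220 ................................##...........###################################...............
224 .......#####...................#######......##########......##############.....................
228 ................................#####################............####..........................
232 ...................................#################...........................................
236 .......................................############............................................
240 ...............................................................................................
244 ...............................................................................................
```

The row profile shows B dropped onto its foot and is standing on the rack floor under the gripper, with the foot front edge at rack y ≈ −.006. I'll open, lower around it and regrip.

```bash
python3 -m creep '[[[0.33,0,0,0,0],[0.4,0,0,0,0],[0.6,0,0,0,0],[0.8,0,0,0,0],[1,0,0,0,0],[1,0,0,0,0]]]'>/dev/null; python3 st.py; python3 hang.py -1|grep blob; python3 look.py
```

```text
70.45 z 0.3007 F [ 0.  -0.3  0.3] T [ 0.01  -0.051  0.002] w 0.0899 g 0.0
blob 1204 u 376 432 v 187 239 low u 387
[170.5 216.6] [32.2 13.1] 240.5 flat z=.034: c [0.5915 0.2411] ang 9.6 size 0.033 0.083 | rack@.118 [-0.0094  0.1196] bbox (165, 201, 15, 32)
patches []
```

```bash
python3 -m creep '[[[1,0,0,1,0],[1,0,0,2,0],[1,0,0,3.2,0],[1,0,0,3.2,0],[0.6,0,0,3.2,0],[0.45,0,0,3.2,0],[0.4,0,0,3.2,0],[0.36,0,0,3.2,0],[0.34,0,0,3.2,0],[0.33,0,0,3.2,0],[0.32,0,0,3.2,0],[0.315,0,0,3.2,0]]]'>/dev/null; python3 st.py; python3 -m creep '[[[0.31,0,0,0,0],[0.31,0,0,0,0],[0.307,0,0,0,0],[0.305,0,0,0,0],[0.303,0,0,0,0],[0.303,0,0,0,0],[0.301,0,0,0,0],[0.301,0,0,0,0]]]'>/dev/null; python3 st.py; python3 hang.py -1|grep blob
```

```text
71.75 z 0.2688 F [-1.3 -0.1  0.1] T [-0.024  0.005 -0.077] w 0.0605 g 0.0
72.55 z 0.2687 F [ 0.6 -0.  -0. ] T [ 0.004 -0.101 -0.01 ] w 0.0599 g 16.5
blob 1028 u 376 432 v 180 240 low u 388
```

```bash
python3 -m creep '[[[0.301,0,0,-0.5,0],[0.301,0,0,-1,0],[0.301,0,0,-1,-0.1],[0.301,0,0,-1,-0.2],[0.301,0,0,-1,-0.293],[0.301,0,0,-1,-0.293],[0.301,0,0,-1,-0.293],[0.301,0,0,-1,-0.293]]]'>/dev/null; python3 st.py; python3 -c "
from h import *
x,y=rk(0,.055); go(x,y,.119,88.6)"; python3 hang.py -1|egrep "blob|^9|^8"
```

```text
73.4 z 0.2789 F [-0.1  0.1 -1.8] T [-0.012 -0.125 -0.015] w 0.0598 g 16.5
t 73.4 tcp [0.5627 0.1107 0.2789] rot [3.1415e+00 1.0000e-04 1.5449e+00] w 0.0598 F [-0.1  0.1 -1.8] q7 -0.74 -> shift [4.32 1.39 0.09] spin -0.001
blob 1076 u 375 431 v 190 237 low u 391
80 foot u 370.0 394.0 low [388. 238.]
85 foot u 372.0 396.0 low [390. 237.]
90 foot u 374.0 398.0 low [392. 236.]
95 foot u 376.0 400.0 low [393. 235.]
```

Upright at 85–90° as measured. Moving it beside C and setting it down.

```bash
python3 -m creep '[[[0.301,1,0.4,0,0],[0.301,2,0.8,0,0],[0.301,3,1.2,0,0],[0.301,4,1.4,0,0],[0.301,4.3,1.4,0,0],[0.301,4.3,1.4,0.4,0],[0.301,4.3,1.4,0.7,0],[0.301,4.3,1.4,0.9,0],[0.301,4.3,1.4,0.9,0]]]'>/dev/null; python3 st.py; for i in 1 2; do python3 -m creep '[[[0.301,0,0,0.1,0],[0.301,0,0,0.1,0]]]'>/dev/null; python3 st.py; done; python3 -m creep '[[[0.302,0,0,0,0],[0.304,0,0,0,0],[0.306,0,0,0,0],[0.307,0,0,0,0],[0.309,0,0,0,0],[0.312,0,0,0,0],[0.32,0,0,0,0],[0.35,0,0,0,0],[0.45,0,0,0,0]]]'>/dev/null; python3 -m creep '[[[0.7,0,0,0,0],[1,0,0,0,0],[1,0,0,0,0],[1,0,0,0,0],[1,0,0,-2,0],[1,0,0,-5,0],[1,0,0,-9,0],[1,0,0,-13,0],[1,-4,0,-13,0],[1,-8,0,-13,0]]]'>/dev/null; python3 st.py; python3 hang.py -1|egrep blob
```

```text
74.35 z 0.2691 F [ 0.9  0.5 -1.7] T [-0.021 -0.122 -0.029] w 0.0598 g 16.5
74.55 z 0.2688 F [ 0.3  0.6 -1.9] T [ 0.041 -0.142  0.016] w 0.0597 g 16.5
74.75 z 0.2687 F [-2.4 -1.   4.8] T [-0.303  0.503 -0.069] w 0.0598 g 16.4
76.65 z 0.3998 F [ 1.  -1.6 -0.7] T [-0.147 -0.131 -0.009] w 0.0918 g 0.0
blob 1273 u 389 432 v 180 233 low u 403
```

Moving back toward the bookend side, then checking that all three stand.

```bash
python3 -m creep '[[[1,-4,0,0,0],[1,-8,0,0,0],[1,-13,0,0,0],[1,-18,0,0,0],[1,-22,0,0,0],[1,-22,0,0,0],[1,-22,0,0,0]]]'>/dev/null; python3 look.py; python3 - <<'E'
from h import *
s=snap("scene"); hsv=cv2.cvtColor(s["img"],cv2.COLOR_BGR2HSV); m=cv2.inRange(hsv,(8,90,40),(20,255,255))
for v in range(172,246,5): print(v,"".join("#" if m[v,u] else "." for u in range(345,440)))
x,y=rk(0,-.125); go(x,y,.2,88.6)
cs=brown("scene")[1]; print([np.round(cv2.minAreaRect(c)[0]) for c in cs])
E
```

```text
[192. 215.] [30. 24.] 399.0 flat z=.034: c [0.5938 0.1875] ang 0.6 size 0.06 0.077 | rack@.118 [-0.006   0.0693] bbox (180, 200, 25, 31)
[171.5 216. ] [32. 13.] 292.0 flat z=.034: c [0.5929 0.2385] ang 1.1 size 0.033 0.082 | rack@.118 [-0.008   0.1172] bbox (165, 200, 14, 33)
patches []
172 ...............................................................................................
177 ...............................................................................................
182 ................................................................###############................
187 .........................................................##############################........
192 #####............................................##########......#######################.......
197 ................................................#######.........######################.........
202 ................................................#..........##########################..........
207 ..............................................##...............#####################...........
212 ........
[... 303 characters left out ...]
.....................................#######################........................
232 .........................................................#######...............................
237 ...............................................................................................
242 ...............................................................................................
t 77.5 tcp [ 0.5705 -0.145   0.3978] rot [ 3.1414e+00 -1.0000e-03  1.5487e+00] w 0.0919 F [ 0.3 -0.2  0.8] q7 -0.18 -> shift [1.185e+01 1.000e-02 3.900e+00] spin 0.002
[array([178., 361.]), array([410., 206.]), array([179., 110.]), array([145.,  97.]), array([263.,  71.]), array([155.,  20.]), array([218.,   3.])]
```

All three cartons stand, at rack y ≈ .117, .084 and .055. Now gripping the bookend tab.

```bash
python3 -m creep '[[[1,4,0,0,0],[1,8,0,0,0],[1,11.8,0,0,0],[1,11.8,0,0,0],[1,11.8,0,4,0],[1,11.8,0,8,0],[1,11.8,0,12,0],[1,11.8,0,15,0],[1,11.8,0,15.4,0],[1,11.8,0,15.4,0],[0,11.8,0,15.4,0],[-0.2,11.8,0,15.4,0]]]'; python3 -m creep '[[[-0.3,0,0,0,0],[-0.3,0,0,0,0],[-0.38,0,0,0,0],[-0.38,0,0,0,0],[-0.38,0,0,0,0],[-0.38,0,0,0,0],[-0.38,0,0,0,0],[-0.38,0,0,0,0]]]'; python3 -c "
from h import *
x,y=rk(0,-.030); go(x,y,.085,88.6)"
```

```text
time_s: 78.75
tcp_pos: [0.5743, -0.0282, 0.2458]
eef_rot: [3.138, 0.0, 1.547]
wrist_force: [0.4, 0.7, -0.4]
gripper_width: 0.0801
grip_force: 0.0
time_s: 79.55
tcp_pos: [0.5735, -0.0286, 0.2437]
eef_rot: [3.141, -0.0, 1.547]
wrist_force: [2.2, -0.0, -1.6]
gripper_width: 0.0301
grip_force: 30.0
t 79.5 tcp [ 0.5735 -0.0286  0.2437] rot [ 3.1410e+00 -2.0000e-04  1.5468e+00] w 0.0301 F [ 2.2 -0.  -1.6] q7 -0.52 -> shift [ 9.71 -0.03 -0.03] spin 0.0
```

```bash
python3 -m creep '[[[-0.38,1,0,0,0],[-0.38,2,0,0,0],[-0.38,3,0,0,0],[-0.38,4,0,0,0],[-0.38,5,0,0,0],[-0.38,6,0,0,0],[-0.38,7,0,0,0],[-0.38,8,0,0,0],[-0.38,8,0,0,0],[-0.38,8,0,0,0]]]' |egrep "tcp|wrist"; for i in 1 2 3; do python3 -m creep '[[[-0.38,0.3,0,0,0],[-0.38,0.5,0,0,0],[-0.38,0.5,0,0,0]]]'|egrep "tcp|wrist"; done
```

```text
tcp_pos: [0.5754, 0.053, 0.2438]
wrist_force: [4.5, 0.6, -4.8]
tcp_pos: [0.5756, 0.0555, 0.2438]
wrist_force: [3.4, -4.7, -1.7]
tcp_pos: [0.5757, 0.0594, 0.2438]
wrist_force: [4.0, -5.8, -0.9]
tcp_pos: [0.5758, 0.0663, 0.2437]
wrist_force: [4.6, -1.2, -3.0]
```

The detent force rose to about 6 N, then dropped with a forward jump. Checking the stop.

```bash
for i in 1 2; do python3 -m creep '[[[-0.38,0.15,0,0,0],[-0.38,0.15,0,0,0],[-0.38,0.15,0,0,0]]]'|egrep "tcp|wrist"; done
```

```text
tcp_pos: [0.5759, 0.0667, 0.2438]
wrist_force: [5.2, -4.5, -2.2]
tcp_pos: [0.5759, 0.0671, 0.2437]
wrist_force: [4.4, -7.9, 0.1]
```

It is at the hard stop. Unloading, releasing and lifting away.

```bash
python3 -m creep '[[[-0.38,-0.2,0,0,0],[-0.34,-0.2,0,0,0],[-0.2,-0.2,0,0,0],[0,-0.2,0,0,0],[0.3,-0.2,0,0,0],[0.6,-0.2,0,0,0],[0.6,-0.2,0,0,0],[0.6,-0.2,0,0,0],[0.6,-0.2,0,-4,0],[0.6,-0.2,0,-8,0],[0.6,-0.2,0,-12,0],[0.6,-0.2,0,-15,0]]]'>/dev/null; python3 -m creep '[[[0.6,-4,0,0,0],[0.6,-9,0,0,0],[0.6,-14,0,0,0],[0.6,-19,0,0,0],[0.6,-24,0,0,0],[0.6,-24,0,0,0],[0.6,-24,0,0,0],[0.6,-24,0,0,0]]]'>/dev/null; python3 st.py; python3 look.py; python3 - <<'E'
from h import *
t=snap("top"); g=cv2.cvtColor(t["img"],cv2.COLOR_BGR2GRAY)
m=(g<25).astype(np.uint8); m[:190]=0; m[255:]=0; m[:,:205]=0; m[:,300:]=0
n,l,a,c=cv2.connectedComponentsWithStats(m)
for i in range(1,n):
    if a[i][4]>15: print("tab",a[i],inrack(plane(t,a[i][0]+.5,c[i][1],.105)).round(4))
# crossbar: bright columns below the floor edge row ~256
print("crossbar cols",[u for u in range(200,300) if g[257,u]>125], [inrack(plane(t,u,257,.037)).round(3).tolist() for u in(225,235)])
E
```

```text
84.05 z 0.3939 F [0.4 0.7 0.8] T [ 0.009 -0.113 -0.039] w 0.0735 g 0.0
[192.  215.5] [31. 24.] 488.5 flat z=.034: c [0.5926 0.1875] ang 0.6 size 0.06 0.079 | rack@.118 [-0.0072  0.0692] bbox (180, 200, 25, 32)
[171.4 216.2] [33.1 14.3] 292.0 flat z=.034: c [0.5925 0.2389] ang 6.8 size 0.036 0.085 | rack@.118 [-0.0084  0.1175] bbox (165, 200, 16, 33)
patches []
tab [232 208   9  17  98] [-0.007  -0.0234]
crossbar cols [236, 237, 238, 239] [[-0.092, 0.004], [-0.092, -0.021]]
```

The tab's front edge is at rack y −.0234, against −.023 expected at the stop, and all cartons are standing. Handing in.

```bash
python3 -c "
from station import job; print(job.finish_job())"
```

```text
the job is handed in; nothing more can be done
None
```

The job is handed in, with no verdict returned: the three cartons I found stand upright in the rack near the end wall with small gaps, and the bookend is in its detent; one carton toppled on first placing and was stood up again.

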